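# Grill the last half cob: tongs, griddle and a click-stop heat dial

### The job

The second half cob still has to go on the electric griddle: take the sprung tongs from the black spoon rest, squeeze them shut on the cob on the chopping board and lay it gently on the free part of the griddle plate, along the ribs and with a clear gap to the cob already there, never touching the corn with the fingers. Lay the tongs back flat on the middle of the spoon rest, as they were, and turn the heat dial up to six clicks from off. Do not shove the other cob or knock the mustard, pepper and salt about.

Things in the scene. Friction and masses are not known exactly. Their poses are not given: they have to be found in the camera images.
- dial (a joint): heat dial, a black fluted knob 45 mm across, 27 mm high, turning on an upright axis. Angle in rad: 0 at the off stop, growing clockwise from above to 4.0. A click stop every 0.4 rad (0.4 = first click ... 4.0 = tenth); let go, it snaps to the nearest; 0.10 to 0.16 N m pulls it over. Starts at off or one of the first three clicks (rarely poised between two).
- dial_grip (a point): point on the dial's axis half-way up the knob, 60 mm above the worktop. The knob stands on a dark box 78 x 74 mm, 46 mm high; a tall crock of utensils stands behind it on the right. A white line on the knob points to the scale: a white dot at off, then a tick a click. At off it points 2.0 rad anticlockwise (from above) from the griddle's +x, at click 5 along +x.
- griddle: electric griddle, fixed: dark cast plate 200 mm deep (x) by 270 mm wide (y); origin on the worktop under its centre. Ribs run along x, tops at z = 52 mm; rim 58 mm high. Bar handles reach y = +164 and -161 mm; the box with the dial is centred at x = -45, y = -183 mm. A cord runs off behind.
- cob_centre (a point): centre of the half cob of sweetcorn on the chopping board: yellow, 92 mm long along its x axis (which points roughly away from the robot), eight-sided, 44 mm across the flats, 48 over the corners, a little thinner at the +x end, about 90 g. Its centre is 22 mm above what it lies on.
- cob_done_centre (a point): centre of the like half cob, loose, that already lies on the griddle plate, roughly along the ribs (x along its length).
- tongs_grip (a point): middle between the grip pads of the sprung tongs, half-way up their arms (20 mm high). Tongs 225 mm long with their hanging loop, about 100 g, lying flat on the spoon rest; x points to the jaws, z up; the arms join 85 mm behind. Pads black, 54 mm long, 60 mm over the outsides when open. Squeezing takes 8 N to begin, 9 N at 50 mm; held at 56 to 58 mm the tongs stay open and do not slip.
- tongs_jaws (a point): middle between the jaws of the tongs, 81 mm ahead of the grip point, 10 mm above their underside. Jaws black, 68 mm long, 24 mm high, 68 mm apart inside when open, 82 mm over the outsides. There is room for the cob between them from 41 mm ahead of the grip point on. Each mm that the pads are squeezed moves the jaws 2 mm; they close on the cob with the pads at about 48 mm.
- tongs_arm (a joint): angle in rad by which the tongs are squeezed: 0 open, about 0.14 on the cob, 0.4 at most; a spring opens them.
- spoon_rest: black oval spoon rest, fixed, 160 mm long (its x axis) by 90 mm wide and 12 mm high; origin under its centre, on the worktop.
- board: light wooden chopping board, fixed, 200 mm (its x axis) by 140 mm, 14 mm thick; origin under its centre, on the worktop.
- mustard_bottle: mustard bottle, 50 x 81 mm and 199 mm high, standing loose behind or in front of the griddle; origin under its centre.
- pepper_mill: wooden pepper mill, 58 mm across and 170 mm high, standing loose behind or in front of the griddle; origin under its centre.
- salt_shaker: glass salt shaker, 44 mm across and 90 mm high, standing loose in front of the dial; origin under its centre.

How it is judged (in metres and radians):
On the way, in this order (a step that is already met when the one before it is completed fails the run):
1. the cob is carried in the tongs, clear of the board (height (world z) of cob_centre above 0.07 m and contact force between tongs and cob above 0.5 N and contact force between the fingers and tongs above 0.5 N), for 0.2 s.
2. the cob lies on the griddle plate along the ribs, clear of the other cob, and the tongs have let go of it (z of cob_centre in the frame of griddle between 0.066 and 0.084 m and x of cob_centre in the frame of griddle between -0.06 and 0.06 m and y of cob_centre in the frame of griddle between -0.112 and 0.112 m and angle between the x axis of cob_centre and the x axis of griddle, either way round below 0.26 rad and (y of cob_centre in the frame of cob_done_centre above 0.052 m or y of cob_centre in the frame of cob_done_centre below -0.052 m) and contact force between tongs and cob below 0.05 N), for 0.2 s.
At the end, for the whole second after the job is handed in: Dial in the sixth click from off (2.4 rad +-0.12). Cob let go, at rest on the plate: centre within 60 mm of the middle along the ribs, 112 mm across; along the ribs within 15 deg, centre line 52 mm or more from the other cob. Tongs flat on the spoon rest, grip within 55 mm of its centre, at rest (all of step 2 and linear speed of each of cob, tongs below 0.02 m/s and value of joint dial between 2.28 and 2.52 rad and velocity of joint dial below 0.1 rad/s and horizontal distance between tongs_grip and spoon_rest below 0.055 m and height (world z) of tongs_grip below 0.045 m and angle between tongs's own z axis and vertical below 0.25 rad); the robot touches nothing.
It fails at once if the fingers touch either cob (contact force between the fingers and cob above 0.5 N or contact force between the fingers and cob_done above 0.5 N).
It fails at once if the cob is let go more than 25 mm above the plate (z of cob_centre in the frame of griddle above 0.099 m and horizontal distance between cob_centre and griddle below 0.16 m and contact force between tongs and cob below 0.02 N).
It fails at once if the other cob is shoved more than 30 mm (distance of cob_done_centre from where it was at the start of the episode above 0.03 m).
It fails at once if mustard bottle, pepper mill or salt shaker is shoved more than 40 mm or tipped by more than 20 degrees ((distance of mustard_bottle from where it was at the start of the episode above 0.04 m or angle between mustard_bottle's own z axis and vertical above 0.35 rad) or (distance of pepper_mill from where it was at the start of the episode above 0.04 m or angle between pepper_mill's own z axis and vertical above 0.35 rad) or (distance of salt_shaker from where it was at the start of the episode above 0.04 m or angle between salt_shaker's own z axis and vertical above 0.35 rad)).
It also fails if it takes over 72 s, if anything falls off the work surface, if the arm or the gripper's body presses on something with over 40 N, if the wrist force passes 120 N, or if a joint passes its speed limit or range.

### The arm

A 6-joint arm with a two-finger parallel gripper is mounted at the origin on a cart in front of the work surface, level with it; the furniture and walls round the work are solid. World frame = base frame: x ahead of the robot, y to its left, z up, the work surface at z = 0. Lengths are in mm, angles in rad, forces in N, time in s.
With the tool pointing down it reaches from about 350 to 775 mm from the base axis. Payload 7.3 kg.
Tool frame: the origin (TCP) lies midway between the tips of the shut fingers; the grasp point (between the pads) lies 19 mm behind it; z points along the fingers, y is the direction in which the jaws open and shut (so a half turn about z gives the same grasp; the last joint's range is limited). The gripper opens to 92 mm and grips with 3 to 60 N. Pads are 19 mm wide; open, the fingers measure 130 mm over their backs; the gripper's body (75 mm by 190 mm) begins 47 mm behind the grasp point.
Start: joints at [0.966, 0.342, 1.524, -0, 1.275, -0.146], TCP at [232.497, 470.733, 226.741] pointing down, gripper open.
Joint ranges: [-2.53, 2.53], [-0.77, 2.02], [0.04, 2.7], [-1, 4.14], [0.28, 2.66], [-3.11, 3.11]. Speed limits (rad/s): [2.57, 2.57, 3.14, 3.14, 3.14, 3.14].

### API

Orientations are given as [roll, pitch, yaw] about the fixed x, y, z axes, in that order (R = Rz(yaw) Ry(pitch) Rx(roll)).
In Python, from plant import readout, optics, job gives the robot as it stands.
- The arm moves only by the tool drive_tool, never from a script. Its argument "series" is a list of rows, each a list of 4 numbers: the shift along the world's x, y, z in mm, then the turn about the world's z in degrees. A call has 1 to 12 rows; each row shifts and turns the commanded pose from where the row before left it; what a row does not reach is not made up. A row lasts 1/10 s, in which the tool goes at most 50 mm and 8.59 degrees, less where a joint would pass 70% of its speed; a pose out of reach is approached as far as the arm can. A call with a gripper value outside its range is refused whole. "hand" is the closure, from 0 (fully open) to 1 (shut), set as the call begins (left out, the last holds). The fingers move at their own pace and stop on an object; the grip force is fixed at half the most. Time passes only in rows, so rows that do not move let the fingers close. It gives the time, the measured TCP pose, the force and the opening at its end, in the units of the state.
- readout.get_obs(): the state, without advancing time (a new reading comes with each control period).
- optics.capture(name): name is "scene" or "top" or "wrist"; returns a dict with "image" (400x640x3 uint8, blue, green, red), "depth" (400x640 float32, mm along the optical axis (not along the pixel's ray), 0 where there is no reading), "vfov" (degrees; the focal length in pixels is half the picture's height over the tangent of half this angle, whatever the lens; pixels are square), "cx", "cy" (the principal point, pixels), "eye" and "rotation" of the camera in the world. Camera axes: x right, y down, z forward; pixel columns grow to the right and rows downward; lengths in mm; the calibration is good to about 2 mm. A picture is of the moment at which its call begins.
- job.close_job(): hands the job in, once; it reports no verdict.
The state is a dict: "time": time; "joint_positions": joint angles; "dq": joint speeds; "tau": joint torques, N m; "tool_pos": TCP position; "tcp_rot": TCP orientation; "contact_force": force on the tool from outside, world axes, zero at the start; "moment": the same for the moment, N m; "grip_width": finger opening in mm.
Only numpy, scipy, OpenCV 4.12 (cv2) and the standard library are available. Lean on these libraries where they do the work, as an engineer would, in place of code of your own. Each camera call takes 0.05 s, during which the arm holds its last target.

## Working session

There is one attempt and no reset: what is moved stays moved. The work goes in short steps, Python scripts to look and compute and a tool call to move; the robot and the scene stay as the last step left them, time stands still between calls to the robot, and variables do not carry over. Pictures are saved under pics/ and viewed, and the job is handed in when it is done.

Besides the shell and the picture viewer there is one more tool, called after "Request:" as name(argument=value, ...), one argument or row to a line, values as JSON. drive_tool: Moves the arm, as the interface text tells. Its arguments: {"type":"object","properties":{"series":{"type":"array"},"hand":{"type":"number"}},"required":["series"]}

```bash
ls; mkdir -p pics; cat > h.py <<'E'
import numpy as np, cv2
from plant import readout, optics, job
def cap(name,fn=None):
    c=optics.capture(name)
    if fn: cv2.imwrite('pics/'+fn,c['image'])
    return c
def K(c):
    f=200/np.tan(np.radians(c['vfov'])/2); return f,c['cx'],c['cy']
def pts(c):
    f,cx,cy=K(c); d=c['depth']; v,u=np.mgrid[0:400,0:640]
    P=np.dstack([(u-cx)/f*d,(v-cy)/f*d,d]); return P@np.array(c['rotation']).T+np.array(c['eye'])
def ray(c,u,v,z):
    f,cx,cy=K(c); r=np.array(c['rotation'])@np.array([(u-cx)/f,(v-cy)/f,1]); e=np.array(c['eye']); return e+r*(z-e[2])/r[2]
def proj(c,p):
    f,cx,cy=K(c); q=np.array(c['rotation']).T@(np.array(p,float)-np.array(c['eye'])); return q[0]/q[2]*f+cx,q[1]/q[2]*f+cy
E
python3 - <<'E'
from h import *
print(readout.get_obs())
for n in ['scene','top','wrist']:
    c=cap(n,n+'0.png'); print(n,{k:v for k,v in c.items() if k not in('image','depth')})
    np.savez(''+n+'0.npz',**c)
E
```

```text
pics
{'time': 0.0, 'joint_positions': array([ 9.65982530e-01,  3.42709434e-01,  1.52504465e+00, -4.06288347e-06,
        1.27538346e+00, -1.46010888e-01]), 'dq': array([ 0.00216053, -0.00032137, -0.00114363,  0.00045476,  0.00105267,
        0.0001374 ]), 'tau': array([-5.64980655e-04, -4.31251931e+01, -2.44218367e+01,  7.17659807e-02,
        5.59488160e-02, -8.07101901e-05]), 'tool_pos': array([232.25667239, 470.36715598, 226.04221278]), 'tcp_rot': array([-3.14006363e+00, -2.20927289e-04,  2.68279076e+00]), 'contact_force': array([ 0.16643172,  0.37765326, -0.04576121]), 'moment': array([-0.0117372 ,  0.03201262, -0.00041794]), 'grip_width': 92.02949204991546}
scene {'vfov': 44.653365303947055, 'cx': 327.68668451126706, 'cy': 200.6454186223754, 'eye': array([-116.82017594, -779.86525725,  867.07537576]), 'rotation': array([-2.22822337,  0.00399787, -0.69143392])}
top {'vfov': 44.84682618965082, 'cx': 322.9643891185935, 'cy': 202.45458599960548, 'eye': array([ 254.82328029,  -12.83187256, 1418.62475822]), 'rotation': array([-2.9249878 , -0.00368735, -1.48406644])}
wrist {'vfov': 58.06947315059725, 'cx': 314.239335720508, 'cy': 203.83061370092167, 'eye': array([171.85989558, 501.21676185, 384.92537992]), 'rotation': array([2.8869678 , 0.003129  , 1.11257427])}
```

```bash
python3 - <<'E'
s=open('h.py').read()
s=s.replace("np.array(c['rotation'])","Rm(c)").replace("def K(c)","from scipy.spatial.transform import Rotation\ndef Rm(c): return Rotation.from_euler('xyz',c['rotation']).as_matrix()\ndef K(c)")
open('h.py','w').write(s)
E
```

```text
(no output)
```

View pics/scene0.png

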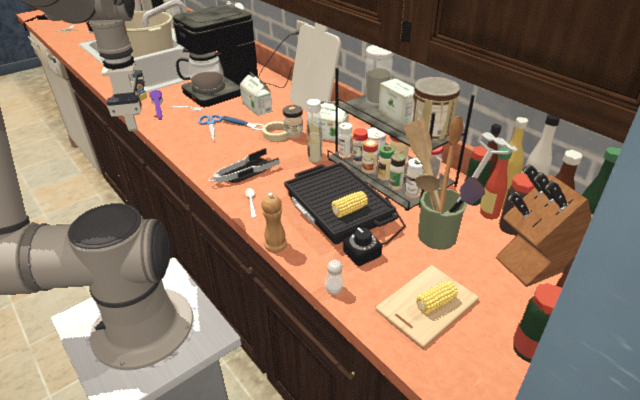

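View pics/top0.png

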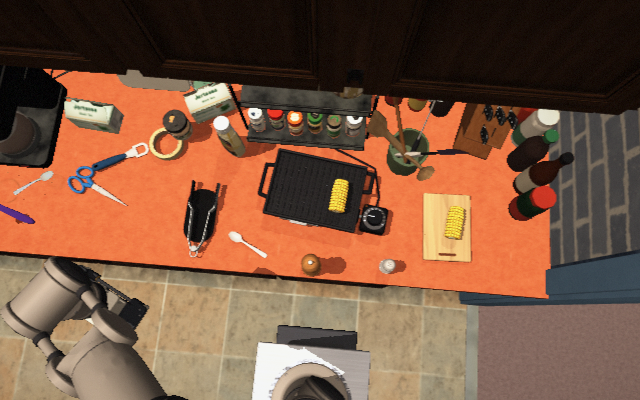

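View pics/wrist0.png

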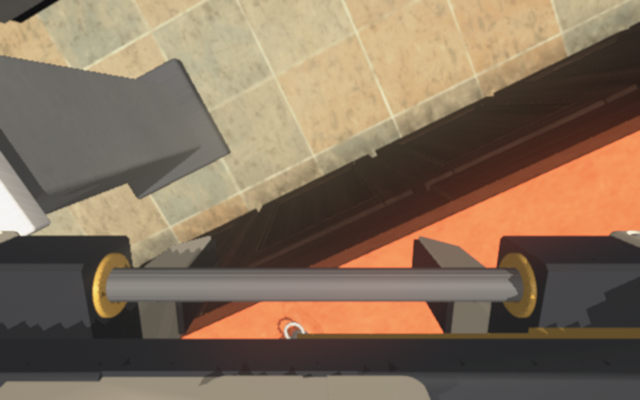

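```bash
python3 - <<'E'
from h import *
c=dict(np.load('top0.npz'))
im=c['image']
a=im[140:275,170:300]; cv2.imwrite('pics/t1.png',cv2.resize(a,None,fx=5,fy=5,interpolation=cv2.INTER_CUBIC)[:600])
a=im[140:275,260:400]; cv2.imwrite('pics/t2.png',cv2.resize(a,None,fx=4.4,fy=4.4,interpolation=cv2.INTER_CUBIC)[:600])
P=pts(c)
for n,(u,v) in dict(table=(280,250),tongs=(200,215),cobd=(340,195),cob=(456,222),dial=(375,217),plate=(300,190),board=(435,240),pep=(310,262),salt=(388,266)).items(): print(n,P[v,u].round(1), ray(c,u,v,0).round(0))
s=dict(np.load('scene0.npz')); Q=pts(s)
for n,(u,v) in dict(table=(230,190),plate=(320,190),cob=(437,298),board=(420,320),dial=(362,238),cobd=(350,205)).items(): print(n,Q[v,u].round(1))
E
```

```text
table [413.7 122.7  -5.6] [413. 122.   0.]
tongs [494.4 367.5  10.5] [496. 370.   0.]
cobd [571.3 -38.3  93.6] [594. -40.  -0.]
cob [ 531.2 -376.6   51.4] [ 542. -390.    0.]
dial [ 520.6 -141.9   76. ] [ 536. -149.    0.]
plate [586.7  78.   48.7] [599.  81.   0.]
board [ 479.5 -326.3   16.7] [ 482. -330.    0.]
pep [370.1  26.  169. ] [386.  31.   0.]
salt [ 385.5 -185.1   86.1] [ 394. -196.    0.]
table [404.3 314.5   1.2]
plate [571.4  90.8  48.7]
cob [ 515.9 -383.2   51.3]
board [ 466.3 -383.6   17. ]
dial [ 505.4 -153.7   73.7]
cobd [559.9 -48.3  84.4]
```

View pics/t1.png

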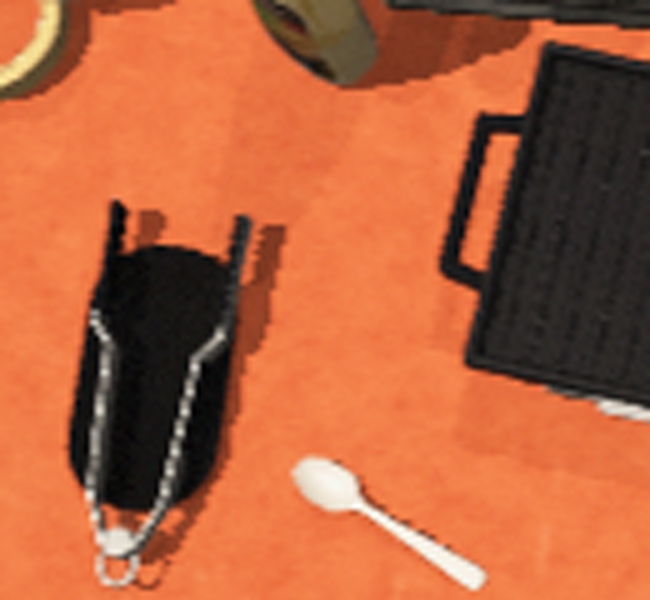

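View pics/t2.png

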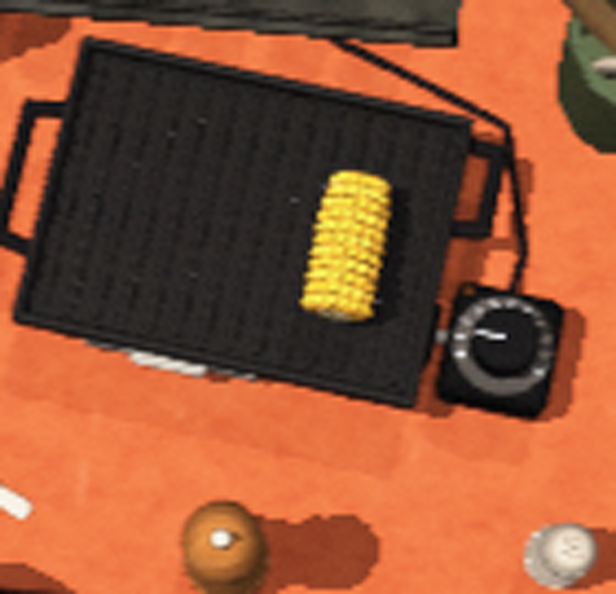

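```bash
python3 - <<'E'
from h import *
c=dict(np.load('top0.npz')); s=dict(np.load('scene0.npz'))
def g(pts_,ox,oy,k): return [(ox+x/k,oy+y/k) for x,y in pts_]
G=g([(88,40),(470,122),(412,405),(20,318)],260,140,4.4)
Q=np.array([ray(c,u,v,58)[:2] for u,v in G]); ctr=Q.mean(0); print('griddle corners',Q.round(0),ctr.round(1))
for i in range(4): d=Q[(i+1)%4]-Q[i]; print(np.hypot(*d).round(0),np.degrees(np.arctan2(d[1],d[0])).round(1))
for nm,cc in (('top',c),('scene',s)):
    hsv=cv2.cvtColor(cc['image'],cv2.COLOR_BGR2HSV); m=cv2.inRange(hsv,(22,140,110),(34,255,255))
    n,l,st,ce=cv2.connectedComponentsWithStats(m)
    P=pts(cc)
    for i in range(1,n):
        if st[i,4]>150:
            ys,xs=np.where(l==i); p=P[ys,xs]; 
            (rc,sz,an)=cv2.minAreaRect(np.c_[xs,ys].astype(np.float32))
            print(nm,ce[i].round(1),st[i,4],'z max',np.percentile(p[:,2],[5,50,95]).round(0))
            z=np.percentile(p[:,2],90)
            W=np.array([ray(cc,u,v,22+14+6 if ce[i][0]>400 else 80)[:2] for u,v in zip(xs,ys)],np.float32)
            r=cv2.minAreaRect(W); bx=cv2.boxPoints(r); print('   ',r, 'mean',W.mean(0))
            pc=p[p[:,2]>(28 if ce[i][0]>400 else 66)][:,:2]; w,V=np.linalg.eigh(np.cov(pc.T)); print('   depth mean',pc.mean(0),'ax',np.degrees(np.arctan2(V[1,1],V[0,1])), 'range',[np.percentile(pc@V[:,1],q) for q in(1,99)])
# dial
k=[ray(c,260+x/4.4,140+y/4.4,73)[:2].round(1) for x,y in [(503,340),(478,333),(505,338)]]; print('knob',k)
print('box ', [ray(c,260+x/4.4,140+y/4.4,46)[:2].round(1) for x,y in [(463,285),(563,300),(550,415),(440,398)]])
# tongs
T=g([(118,203),(243,217),(118,540),(117,570)],170,140,5)
for u,v in T: print('tongs',ray(c,u,v,30).round(0))
P=pts(c); S=pts(s)
m=(P[...,2]>100)&(P[...,0]>380)
ys,xs=np.where((P[...,2]>110)&(P[...,0]>450)&(P[...,0]<800)&(P[...,1]<-50)&(P[...,1]>-420)&(P[...,2]<600))
for a in range(450,800,50):
  print(a,[ (b,int(P[...,2][(P[...,0]>=a)&(P[...,0]<a+50)&(P[...,1]>=b)&(P[...,1]<b+50)].max(initial=-1))) for b in range(-450,100,50)])
E
```

```text
griddle corners [[ 703.  148.]
 [ 668. -111.]
 [ 476.  -86.]
 [ 510.  172.]] [589.2  30.9]
261.0 -97.6
194.0 172.8
260.0 82.3
194.0 -7.1
top [338.  194.3] 326 z max [81. 92. 99.]
    ((576.5005493164062, -33.36274719238281), (42.603004455566406, 89.6019058227539), 84.37361907958984) mean [576.2795   -32.831306]
   depth mean [573.47658272 -32.5942935 ] ax 173.75552031272252 range [np.float64(-618.2605181111717), np.float64(-531.3174678826914)]
top [454.4 221.2] 362 z max [39. 53. 60.]
    ((536.0111083984375, -374.38677978515625), (45.32184600830078, 92.79985809326172), 81.49805450439453) mean [ 535.22614 -374.49908]
   depth mean [ 532.79290482 -371.07389021] ax 171.11734990114533 range [np.float64(-628.8295827229824), np.float64(-540.4207097208491)]
knob [array([ 520.2, -140.4]), array([ 523.4, -124.1]), array([ 521.7, -141.6])]
box  [array([ 560. , -114.3]), array([ 555.7, -180.5]), array([ 478.7, -176.5]), array([ 483.6, -104.5])]
tongs [592. 396.  30.]
tongs [590. 321.  30.]
tongs [394. 367.  30.]
tongs [377. 365.  30.]
450 [(-450, 20), (-400, 62), (-350, 51), (-300, 19), (-250,
[... 186 characters left out ...]
 57), (50, 63)]
550 [(-450, 23), (-400, 63), (-350, 23), (-300, 274), (-250, 275), (-200, 48), (-150, 59), (-100, 95), (-50, 102), (0, 57), (50, 58)]
600 [(-450, 20), (-400, 24), (-350, 24), (-300, 272), (-250, 273), (-200, 10), (-150, 61), (-100, 89), (-50, 98), (0, 57), (50, 57)]
650 [(-450, 7), (-400, 10), (-350, 267), (-300, 247), (-250, 181), (-200, 125), (-150, 254), (-100, 284), (-50, 63), (0, 62), (50, 61)]
700 [(-450, 806), (-400, 801), (-350, 795), (-300, 790), (-250, 784), (-200, 775), (-150, 780), (-100, 776), (-50, 766), (0, 765), (50, 750)]
750 [(-450, 296), (-400, 297), (-350, 8), (-300, 299), (-250, 285), (-200, 259), (-150, 302), (-100, 211), (-50, 211), (0, 211), (50, 211)]
```

Request:
drive_tool(
  series=[
    [38, -13, 2, 3],
    [38, -13, 2, 3],
    [38, -13, 2, 3],
    [38, -13, 2, 3],
    [38, -13, 2, 3],
    [38, -13, 2, 3],
    [38, -13, 2, 3],
    [34, -13, 2, 3],
    [0, 0, 0, 0],
  ],
  hand=0,
)

```text
time: 1.05
tool_pos: [536.3, 364.1, 241.6]
tcp_rot: [-3.14, 0.001, 3.098]
contact_force: [-0.4, 0.4, -0.3]
grip_width: 91.9
```

```bash
python3 - <<'E'
from h import *
o=readout.get_obs(); print(o['time'],o['tool_pos'],o['tcp_rot'],o['joint_positions'])
c=cap('wrist','w1.png'); np.savez('w1.npz',**c)
E
```

```text
1.05 [536.33462061 364.08729467 241.57591216] [-3.14049638e+00  6.56748328e-04  3.09840218e+00] [ 4.78884531e-01  5.67486611e-01  1.11924628e+00 -1.28637886e-03
  1.45483728e+00 -1.04857214e+00]
```

View pics/w1.png

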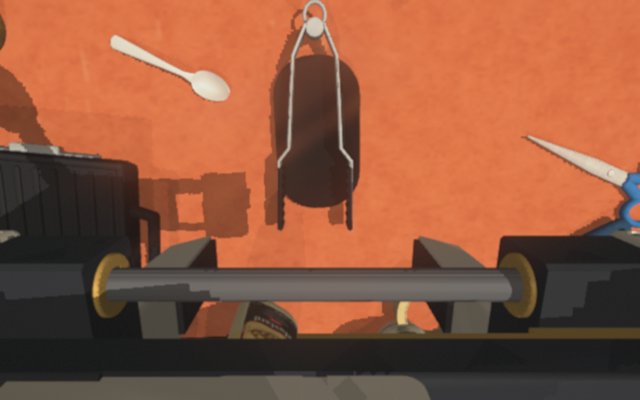

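```bash
python3 - <<'E'
from h import *
c=dict(np.load('w1.npz'))
a=c['image'][0:240,250:390]; cv2.imwrite('pics/w1z.png',cv2.resize(a,None,fx=2.5,fy=2.5,interpolation=cv2.INTER_CUBIC))
for z in (22,32):
  print(z,[ray(c,u,v,z)[:2].round(1) for u,v in ((315,27),(281,228),(350,228))])
print('rest',[ray(c,u,v,12)[:2].round(1) for u,v in ((316,55),(317,207),(273,130),(360,130))])
P=pts(c)
for u,v in ((315,27),(290,120),(341,120),(279,190),(350,190),(316,130),(317,100),(317,195),(400,150)): 
    w=P[v-4:v+5,u-4:u+5,2]; print(u,v,P[v,u].round(1),'max',w.max().round(1))
E
```

```text
22 [array([391.5, 370.8]), array([593.2, 324.8]), array([596.3, 400.9])]
32 [array([393.6, 370.8]), array([589.9, 325.9]), array([593., 400.])]
rest [array([415.3, 370.8]), array([573.5, 365.4]), array([487.3, 322.3]), array([491.2, 414.2])]
315 27 [393.8 370.8  33.2] max 35.3
290 120 [477.3 342.3  32. ] max 34.2
341 120 [479.5 393.2  30.7] max 33.6
279 190 [546.9 327.2  37.4] max 400.3
350 190 [550.  400.3  37.5] max 400.3
316 130 [489.6 367.8   5.9] max 8.0
317 100 [458.6 370.1   4.2] max 400.3
317 195 [561.4 365.9   5.1] max 10.9
400 150 [515.3 459.3   1.1] max 2.4
```

View pics/w1z.png

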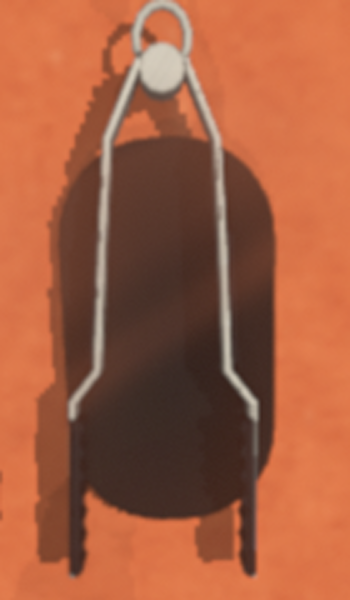

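Request:
drive_tool(
  series=[
    [-29, 2, 0, 0.2],
    [-29, 1.5, -20, 0],
    [0, 0, -40, 0],
    [0, 0, -40, 0],
    [0, 0, -40, 0],
    [0, 0, -35, 0],
    [0, 0, -22, 0],
    [0, 0, 0, 0],
    [0, 0, 0, 0],
  ],
)

```text
time: 2.0
tool_pos: [473.9, 370.8, 46.3]
tcp_rot: [3.141, -0.0, 3.106]
contact_force: [0.4, 0.9, 0.5]
grip_width: 91.9
```

```bash
python3 - <<'E'
from h import *
o=readout.get_obs(); print(o['time'],o['tool_pos'],o['tcp_rot'],o['joint_positions'])
c=cap('wrist','w2.png'); np.savez('w2.npz',**c)
E
```

```text
2.0 [473.94985616 370.77258854  46.28340027] [ 3.14146612e+00 -1.87929134e-04  3.10572339e+00] [ 5.36438859e-01  6.66784234e-01  1.51661907e+00  2.54392311e-04
  9.58278826e-01 -9.98634456e-01]
```

View pics/w2.png

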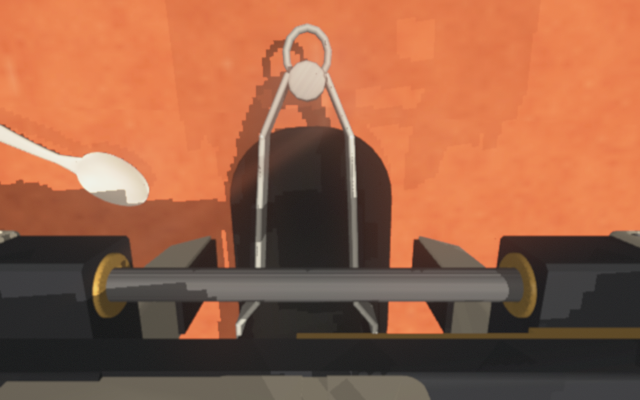

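```bash
python3 - <<'E'
from h import *
c=dict(np.load('w2.npz'))
print([ray(c,u,v,32)[:2].round(1) for u,v in ((307,80),(262,200),(352,200),(260,260),(354,260))])
print(proj(c,[473.9,370.8,32]))
E
```

```text
[array([393. , 370.9]), array([448.5, 346.3]), array([450.1, 390.9]), array([480.4, 343. ]), array([482.1, 391.6])]
(np.float64(313.22511239537573), np.float64(246.4662500419727))
```

Request:
drive_tool(
  series=[
    [4, -3, -12, 0],
    [0, 0, -12, 0],
    [0, 0, -6, 0],
    [0, 0, 0, 0],
    [0, 0, 0, 0],
  ],
)

```text
time: 2.55
tool_pos: [478.5, 367.2, 15.6]
tcp_rot: [-3.141, -0.0, 3.105]
contact_force: [0.7, -0.5, 0.1]
grip_width: 91.7
```

Request:
drive_tool(
  series=[
    [0, 0, -1, 0],
    [0, 0, 0, 0],
    [0, 0, 0, 0],
    [0, 0, 0, 0],
    [0, 0, 0, 0],
    [0, 0, 0, 0],
  ],
  hand=0.38,
)

```text
time: 3.15
tool_pos: [478.6, 367.3, 14.9]
tcp_rot: [3.141, 0.0, 3.105]
contact_force: [-0.0, -0.5, 0.7]
grip_width: 57.5
```

Request:
drive_tool(
  series=[
    [0, 0, 5, 0],
    [0, 0, 15, 0],
    [0, 0, 40, 0],
    [0, 0, 45, 0],
    [0, -10, 45, 0],
    [0, -20, 45, 0],
    [0, -30, 15, 0],
    [0, 0, 0, 0],
  ],
  hand=0.385,
)

```text
time: 3.95
tool_pos: [479.7, 305.3, 228.5]
tcp_rot: [3.14, 0.005, 3.103]
contact_force: [0.6, -0.5, -1.2]
grip_width: 56.4
```

```bash
python3 - <<'E'
from h import *
o=readout.get_obs(); print(o['time'],o['tool_pos'],o['tcp_rot'],o['grip_width'])
c=cap('top','t3.png'); np.savez('t3.npz',**c)
s=cap('scene','s3.png'); np.savez('s3.npz',**s)
w=cap('wrist','w3.png')
for cc in (c,s):
    hsv=cv2.cvtColor(cc['image'],cv2.COLOR_BGR2HSV); m=cv2.inRange(hsv,(20,110,110),(34,255,255))
    n,l,st,ce=cv2.connectedComponentsWithStats(cv2.morphologyEx(m,cv2.MORPH_CLOSE,np.ones((3,3),np.uint8)))
    for i in range(1,n):
        if st[i,4]>150: print(st[i],ce[i].round(1))
E
```

```text
3.95 [479.70394324 305.26516404 228.45866209] [3.13989843 0.00546461 3.10295102] 56.36860730576228
[331 179  17  32 426] [339. 194.]
[ 424  194   46   67 1615] [444.2 228.3]
[117  92  30  15 155] [132.   99.9]
[508 128  16  60 550] [515.6 155.2]
[332 191  36  26 554] [350.  202.6]
[481 190  15  23 238] [487.7 201.4]
[416 281  42  33 750] [437.7 296.1]
```

View pics/w3.png

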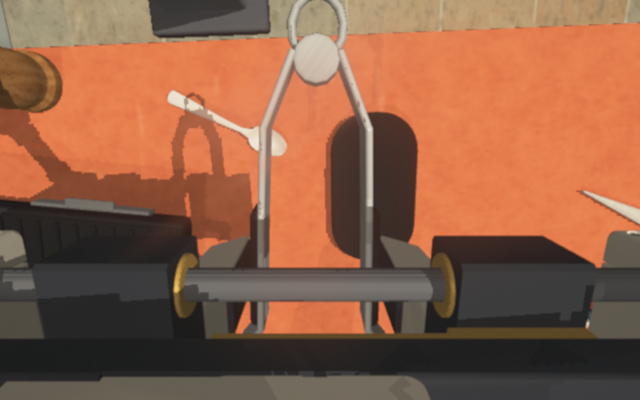

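View pics/t3.png

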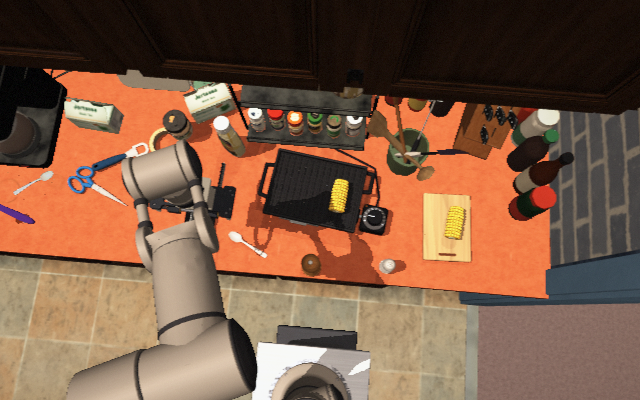

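```bash
python3 - <<'E'
from h import *
c=dict(np.load('t3.npz')); s=dict(np.load('s3.npz'))
def tri(a,b):
    A=[];B=[]
    for cc,(u,v) in ((c,a),(s,b)):
        f,cx,cy=K(cc); d=Rm(cc)@np.array([(u-cx)/f,(v-cy)/f,1]); d/=np.linalg.norm(d); M=np.eye(3)-np.outer(d,d); A.append(M);B.append(M@np.array(cc['eye']))
    x=np.linalg.solve(sum(A),sum(B)); return x.round(1),[np.array(q)-proj(cc,x) for cc,q in ((c,a),(s,b))]
print(tri((454.6,221.4),(437.7,296.1)))
print(tri((339,194),(350,202.6)))
for z in(36,42): print(ray(s,437.7,296.1,z).round(1),ray(c,454.6,221.4,z).round(1))
print(ray(c,339,194,78).round(1))
E
```

```text
(array([ 533.8, -374.8,   37.7]), [array([ 0.45840848, -0.49864264]), array([-0.86150423,  0.20434915])])
(array([575.9, -34.2,  76.6]), [array([ 0.51705251, -0.67483568]), array([-0.8908306 ,  0.21154384])])
[ 533.2 -373.2   36. ] [ 535.7 -376.6   36. ]
[ 528.5 -376.1   42. ] [ 534.5 -375.    42. ]
[577.7 -35.5  78. ]
```

Request:
drive_tool(
  series=[
    [-10, -20, 0, 0],
    [-16, -40, 0, -0.5],
    [-16, -45, 0, -0.5],
    [-16, -45, 0, -0.5],
    [-16, -45, 0, -0.5],
    [-6, -45, 0, -0.5],
    [0, -45, 0, -0.5],
    [0, -45, 0, -0.5],
    [0, -45, 0, -0.5],
    [0, -45, 0, -0.5],
    [0, -45, 0, -0.5],
    [0, -45, 0, -0.5],
  ],
  hand=0.385,
)

```text
time: 5.3
tool_pos: [398.4, -203.8, 223.6]
tcp_rot: [3.14, -0.002, 3.009]
contact_force: [1.7, -0.7, -1.3]
grip_width: 56.4
```

Request:
drive_tool(
  series=[
    [0, -45, 0, -0.5],
    [0, -45, 0, -0.5],
    [10, -40, 0, 0],
    [15, -20, -10, 0],
    [0, 0, 0, 0],
    [0, 0, 0, 0],
  ],
)

```text
time: 5.9
tool_pos: [423.5, -351.8, 212.8]
tcp_rot: [3.139, -0.003, 2.992]
contact_force: [-1.0, 0.1, 0.0]
grip_width: 56.8
```

Request:
drive_tool(
  series=[
    [10, -5, -20, 0],
    [9, -4, -40, 0],
    [0, 0, -40, 0],
    [0, 0, 0, 0],
    [0, 0, 0, 0],
  ],
)

```text
time: 6.4
tool_pos: [442.6, -360.8, 115.3]
tcp_rot: [3.141, -0.001, 2.993]
contact_force: [0.7, -0.5, 0.2]
grip_width: 56.4
```

```bash
python3 - <<'E'
from h import *
o=readout.get_obs(); print(o['time'],o['tool_pos'],o['tcp_rot'],o['grip_width'])
c=cap('top'); np.savez('t4.npz',**c)
s=cap('scene'); np.savez('s4.npz',**s)
a=c['image'][170:290,360:500]; cv2.imwrite('pics/t4.png',cv2.resize(a,None,fx=5,fy=5,interpolation=cv2.INTER_CUBIC))
a=s['image'][220:360,340:520]; cv2.imwrite('pics/s4.png',cv2.resize(a,None,fx=4,fy=4,interpolation=cv2.INTER_CUBIC))
E
```

```text
6.4 [ 442.62856644 -360.80477173  115.34428155] [ 3.14072691e+00 -8.71910597e-04  2.99281131e+00] 56.37809546159627
```

View pics/t4.png

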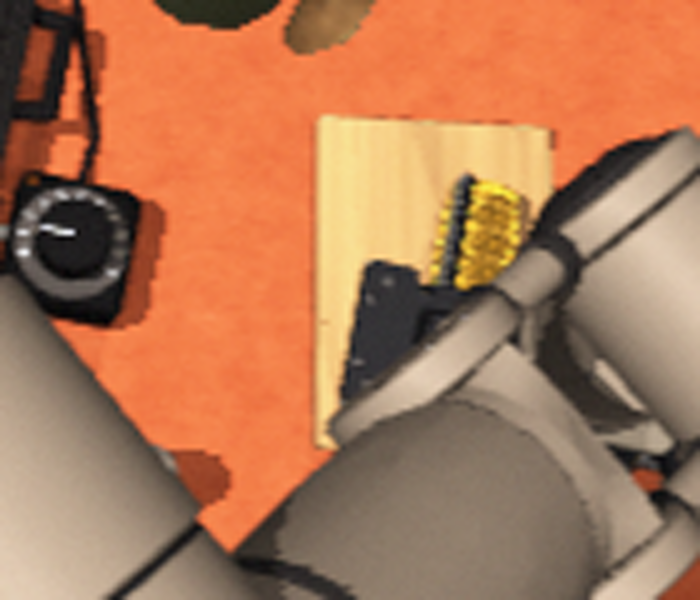

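View pics/s4.png

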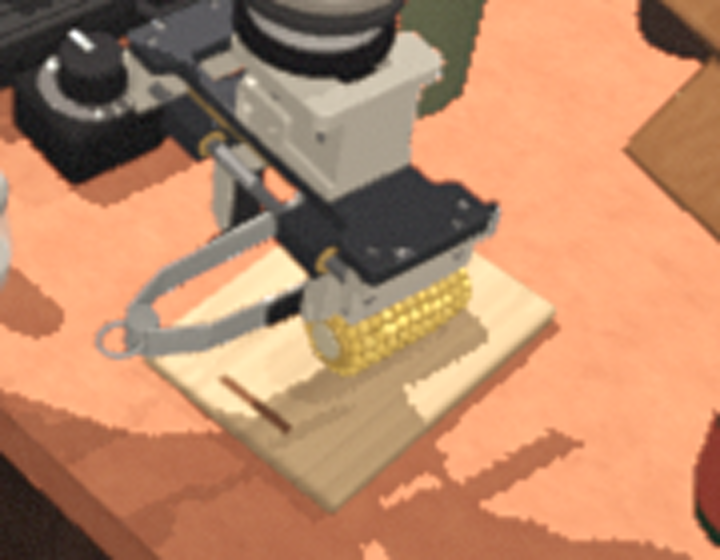

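```bash
python3 - <<'E'
from h import *
c=dict(np.load('t4.npz'))
print(ray(c,453.2,205.6,136).round(1), proj(c,[561.4,-344.3,136]))
# cob visible: far end right/left edge
for x,y in ((480,180),(525,190),(434,280),(437,200)): print((x,y),ray(c,360+x/5,170+y/5,40).round(1))
E
```

```text
[ 558.6 -345.3  136. ] (np.float64(452.87749426453934), np.float64(204.5543301461832))
(480, 180) [ 580.8 -378.3   40. ]
(525, 190) [ 577.2 -404.6   40. ]
(434, 280) [ 519.5 -353.5   40. ]
(437, 200) [ 566.7 -353.7   40. ]
```

Request:
drive_tool(
  series=[
    [0, -1.5, -30, 0],
    [0, 0, -25, 0],
    [0, 0, -10, 0],
    [0, 0, 0, 0],
    [0, 0, 0, 0],
  ],
  hand=0.375,
)

```text
time: 7.0
tool_pos: [443.3, -364.0, 51.5]
tcp_rot: [-3.14, 0.002, 2.992]
contact_force: [0.4, -0.5, -0.4]
grip_width: 57.9
```

```bash
python3 - <<'E'
from h import *
c=cap('top'); np.savez('t5.npz',**c)
s=cap('scene'); np.savez('s5.npz',**s)
a=c['image'][170:290,360:500]; cv2.imwrite('pics/t5.png',cv2.resize(a,None,fx=5,fy=5,interpolation=cv2.INTER_CUBIC)[:400])
a=s['image'][220:360,340:520]; cv2.imwrite('pics/s5.png',cv2.resize(a,None,fx=4,fy=4,interpolation=cv2.INTER_CUBIC))
E
```

```text
(no output)
```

View pics/t5.png

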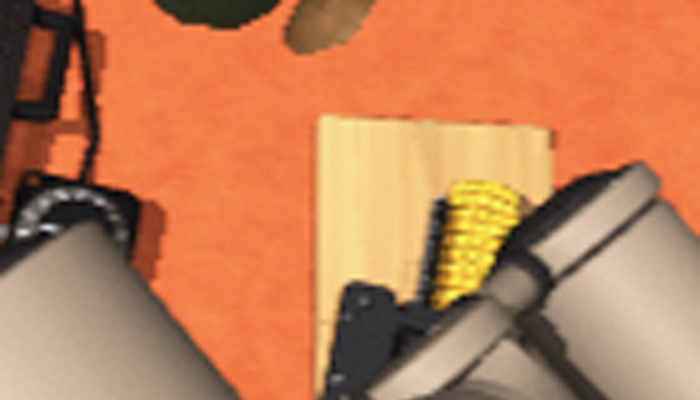

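View pics/s5.png

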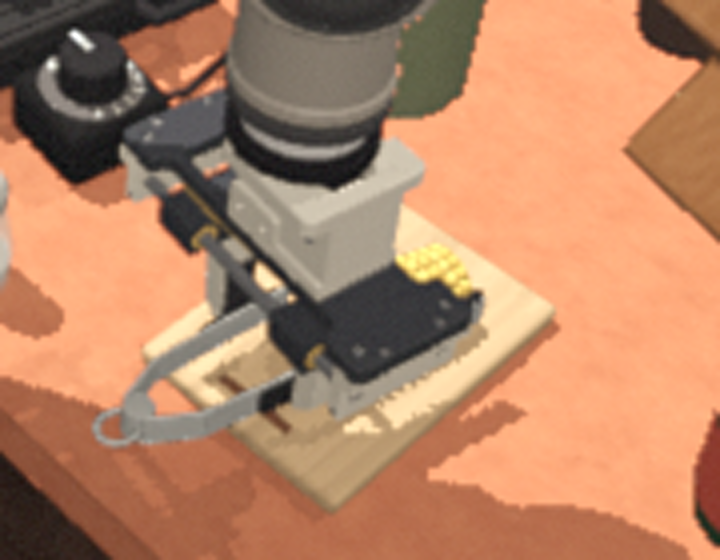

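Request:
drive_tool(
  series=[
    [-1, 2, -10, 0],
    [0, 0, -10, 0],
    [0, 0, -7, 0],
    [0, 0, 0, 0],
    [0, 0, 0, 0],
  ],
)

```text
time: 7.6
tool_pos: [441.4, -361.2, 22.3]
tcp_rot: [3.141, -0.001, 2.992]
contact_force: [0.4, -0.4, -1.1]
grip_width: 57.2
```

```bash
python3 - <<'E'
from h import *
c=cap('top'); np.savez('t6.npz',**c)
s=cap('scene'); np.savez('s6.npz',**s)
a=c['image'][190:270,400:500]; cv2.imwrite('pics/t6.png',cv2.resize(a,None,fx=7,fy=7,interpolation=cv2.INTER_CUBIC)[:600])
a=s['image'][220:360,340:520]; cv2.imwrite('pics/s6.png',cv2.resize(a,None,fx=4,fy=4,interpolation=cv2.INTER_CUBIC))
E
```

```text
(no output)
```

View pics/t6.png

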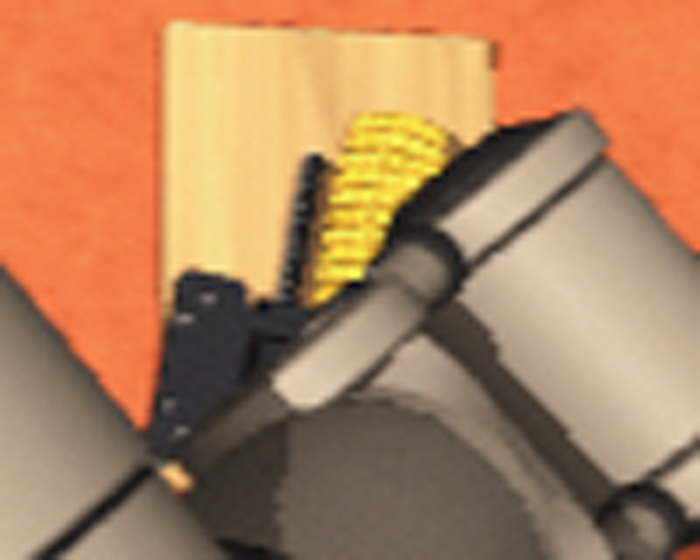

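View pics/s6.png

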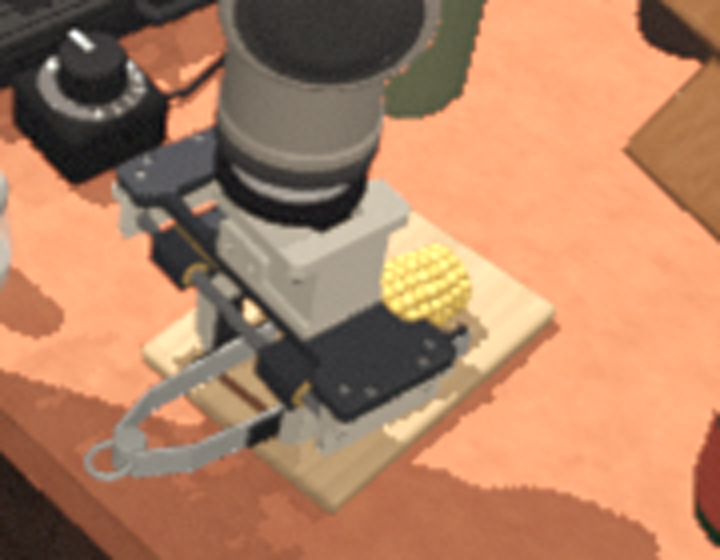

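Request:
drive_tool(
  series=[
    [-5, 0.5, 2, 0],
    [0, 0, 0, 0],
  ],
)

```text
time: 7.9
tool_pos: [436.0, -360.8, 25.2]
tcp_rot: [-3.142, 0.0, 2.991]
contact_force: [0.2, 0.1, -0.7]
grip_width: 57.4
```

Request:
drive_tool(
  series=[
    [0, 0, 0, 0],
    [0, 0, 0, 0],
    [0, 0, 0, 0],
    [0, 0, 0, 0],
    [0, 0, 0, 0],
    [0, 0, 0, 0],
  ],
  hand=0.6,
)

```text
time: 8.5
tool_pos: [436.5, -360.8, 24.8]
tcp_rot: [-3.142, 0.0, 2.992]
contact_force: [0.3, -0.4, -0.7]
grip_width: 48.4
```

Closed on the cob at 48.4 mm, as expected. Lift.

Request:
drive_tool(
  series=[
    [0, 0, 4, 0],
    [0, 0, 10, 0],
    [0, 0, 25, 0],
    [0, 0, 30, 0],
    [0, 0, 35, 0],
    [0, 0, 35, 0],
    [0, 0, 35, 0],
    [0, 0, 0, 0],
    [0, 0, 0, 0],
  ],
)

```text
time: 9.4
tool_pos: [436.5, -360.7, 199.5]
tcp_rot: [-3.141, 0.001, 2.992]
contact_force: [0.6, 0.0, -3.1]
grip_width: 48.2
```

```bash
python3 - <<'E'
from h import *
o=readout.get_obs(); print(o['time'],o['tool_pos'],o['tcp_rot'],o['grip_width'])
c=cap('top'); np.savez('t7.npz',**c)
s=cap('scene'); np.savez('s7.npz',**s)
a=c['image'][160:290,360:500]; cv2.imwrite('pics/t7.png',cv2.resize(a,None,fx=4.5,fy=4.5,interpolation=cv2.INTER_CUBIC)[:600])
a=s['image'][180:360,340:520]; cv2.imwrite('pics/s7.png',cv2.resize(a,None,fx=3,fy=3,interpolation=cv2.INTER_CUBIC))
w=cap('wrist','w7.png')
E
```

```text
9.4 [ 436.46169683 -360.68141559  199.50392317] [-3.14080014e+00  1.07467193e-03  2.99181043e+00] 48.241238441683954
```

View pics/t7.png

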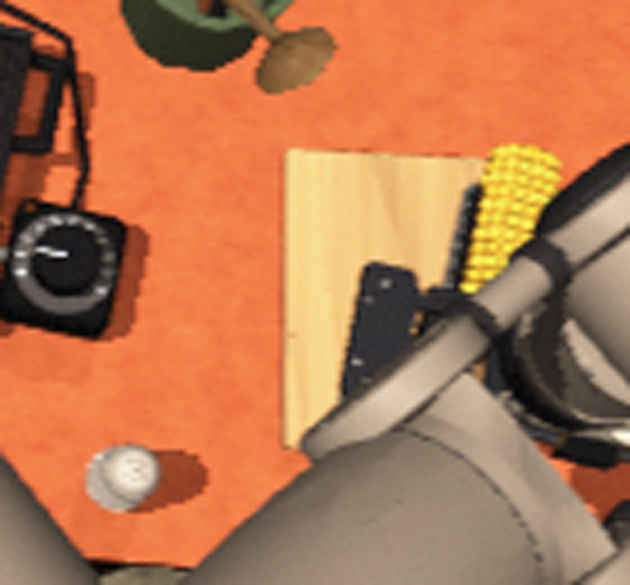

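View pics/s7.png

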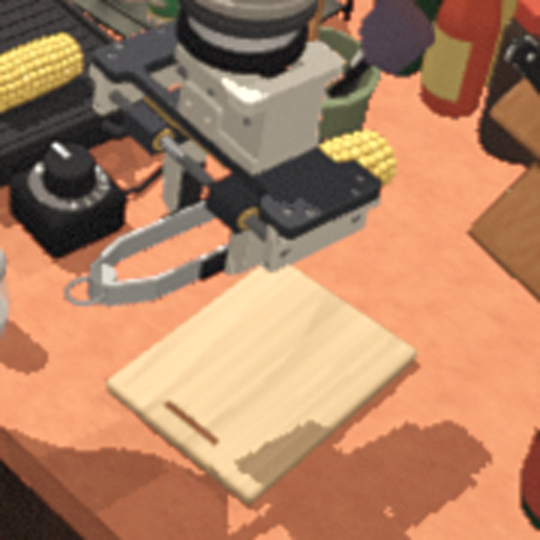

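View pics/w7.png

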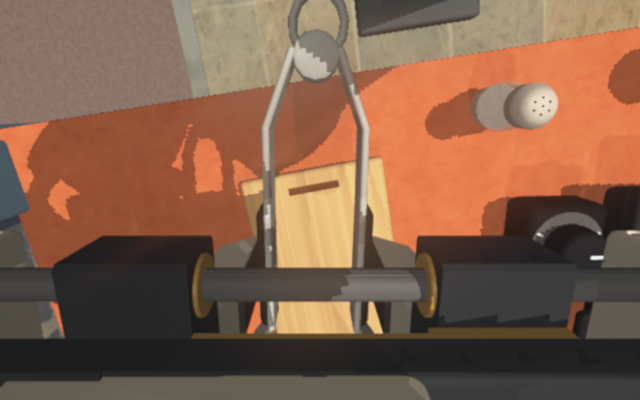

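```bash
python3 - <<'E'
from h import *
c=dict(np.load('t7.npz'))
print('cob far',ray(c,476.7,192.7,222).round(1),'exp 578.8,-382')
print('spoon',[ray(c,360+x/4.5,160+y/4.5,270).round(0) for x,y in((295,95),(255,75),(335,35))])
E
```

```text
cob far [ 577.  -381.6  222. ] exp 578.8,-382
spoon [array([ 582., -241.,  270.]), array([ 592., -219.,  270.]), array([ 618., -262.,  270.])]
```

Request:
drive_tool(
  series=[
    [-10, 0, 15, 0],
    [-20, 10, 10, 0],
    [-25, 25, 0, 0],
    [-5, 40, 0, 0],
    [0, 40, 0, 0],
    [0, 40, 0, 0],
    [0, 40, 0, 0],
    [0, 40, 0, 0],
    [0, 40, 0, 0],
    [5, 40, 0, 0],
    [10, 40, 0, 0],
    [15, 35, 0, 0],
  ],
)

```text
time: 10.75
tool_pos: [405.6, 30.8, 224.4]
tcp_rot: [3.142, -0.0, 2.992]
contact_force: [0.4, 0.2, -0.6]
grip_width: 48.5
```

Request:
drive_tool(
  series=[
    [20, 12, 0, 0.5],
    [30, 18, 0, 0.5],
    [30, 17, 0, 0],
    [22, 10, -15, 0],
    [0, 0, -30, 0],
    [0, 0, -35, 0],
    [0, 0, -20, 0],
    [0, 0, 0, 0],
    [0, 0, 0, 0],
  ],
)

```text
time: 11.65
tool_pos: [508.7, 85.9, 124.5]
tcp_rot: [3.142, 0.0, 3.009]
contact_force: [0.5, -0.2, -1.7]
grip_width: 48.1
```

```bash
python3 - <<'E'
from h import *
o=readout.get_obs(); print(o['time'],o['tool_pos'],o['tcp_rot'],o['grip_width'])
c=cap('top'); np.savez('t8.npz',**c)
s=cap('scene'); np.savez('s8.npz',**s)
a=c['image'][130:250,230:400]; cv2.imwrite('pics/t8.png',cv2.resize(a,None,fx=4.5,fy=4.5,interpolation=cv2.INTER_CUBIC)[:600])
a=s['image'][120:280,240:440]; cv2.imwrite('pics/s8.png',cv2.resize(a,None,fx=3.5,fy=3.5,interpolation=cv2.INTER_CUBIC))
E
```

```text
11.65 [508.65796925  85.92959132 124.45752008] [3.14153483e+00 1.01659786e-05 3.00889310e+00] 48.05975617695965
```

View pics/t8.png

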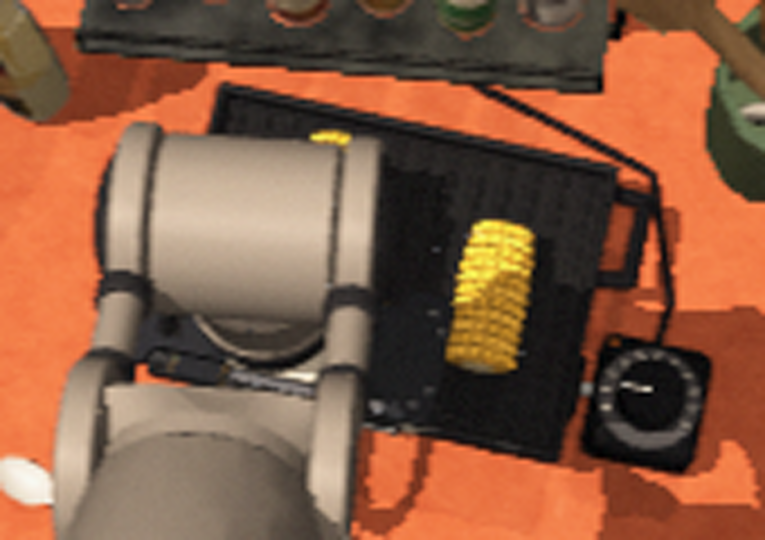

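View pics/s8.png

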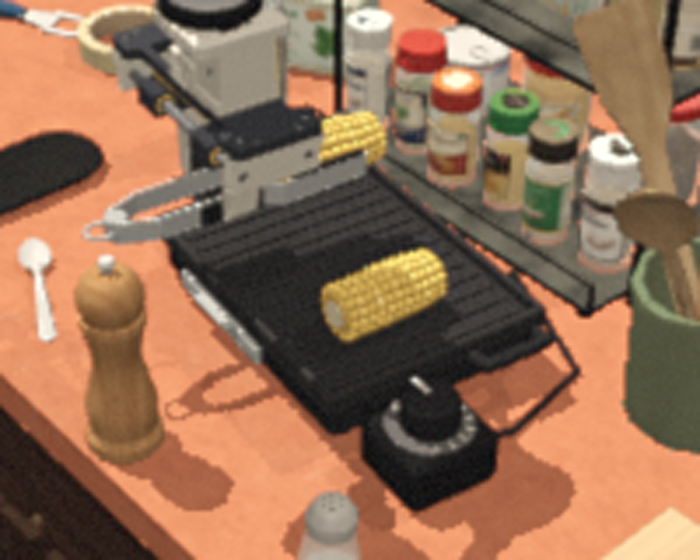

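Request:
drive_tool(
  series=[
    [0, 0, -15, 0],
    [0, 0, -20, 0],
    [0, 0, -12, 0],
    [0, 0, -8, 0],
    [0, 0, -3, 0],
    [0, 0, 0, 0],
    [0, 0, 0, 0],
  ],
)

```text
time: 12.45
tool_pos: [509.0, 86.3, 66.4]
tcp_rot: [3.141, 0.001, 3.009]
contact_force: [0.2, 0.6, -2.0]
grip_width: 48.4
```

Request:
drive_tool(
  series=[
    [0, 0, -1, 0],
    [0, 0, -1, 0],
    [0, 0, 0, 0],
    [0, 0, 0, 0],
  ],
)

```text
time: 12.85
tool_pos: [508.5, 86.2, 63.8]
tcp_rot: [3.141, 0.0, 3.009]
contact_force: [0.4, 1.1, -2.3]
grip_width: 48.3
```

```bash
python3 - <<'E'
from h import *
o=readout.get_obs(); print(o['time'],o['tool_pos'],o['contact_force'],o['moment'])
s=cap('scene')
a=s['image'][120:280,240:440]; cv2.imwrite('pics/s9.png',cv2.resize(a,None,fx=3.5,fy=3.5,interpolation=cv2.INTER_CUBIC))
E
```

```text
12.85 [508.51843482  86.23941232  63.81423372] [ 0.3576624   1.11323454 -2.34175376] [ 0.04436588  0.07365137 -0.0069234 ]
```

View pics/s9.png

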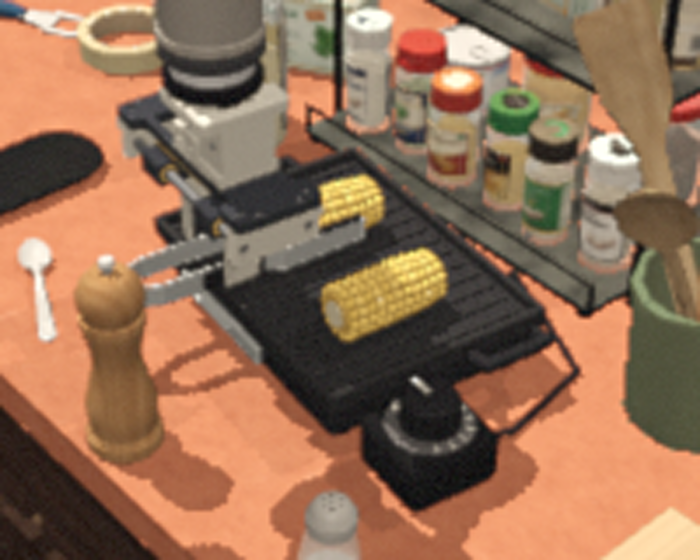

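Request:
drive_tool(
  series=[
    [0, 0, -1, 0],
    [0, 0, 0, 0],
    [0, 0, 0, 0],
  ],
)

```text
time: 13.2
tool_pos: [508.7, 86.2, 62.9]
tcp_rot: [3.141, 0.0, 3.009]
contact_force: [-0.5, 0.3, -0.8]
grip_width: 48.3
```

Request:
drive_tool(
  series=[
    [0, 0, 0, 0],
    [0, 0, 0, 0],
  ],
  hand=0.45,
)

```text
time: 13.4
tool_pos: [508.6, 86.2, 62.8]
tcp_rot: [3.141, 0.0, 3.009]
contact_force: [-0.0, 0.4, 0.5]
grip_width: 50.6
```

Request:
drive_tool(
  series=[
    [0, 0, 0, 0],
    [0, 0, 0, 0],
  ],
  hand=0.41,
)

```text
time: 13.6
tool_pos: [508.5, 86.2, 62.8]
tcp_rot: [3.141, 0.0, 3.009]
contact_force: [-0.6, -0.6, -0.1]
grip_width: 54.1
```

Request:
drive_tool(
  series=[
    [0, 0, 0, 0],
    [0, 0, 0, 0],
    [0, 0, 0, 0],
  ],
  hand=0.38,
)

```text
time: 13.9
tool_pos: [508.5, 86.2, 62.7]
tcp_rot: [3.142, -0.0, 3.009]
contact_force: [-0.8, 0.5, -1.0]
grip_width: 57.2
```

```bash
python3 - <<'E'
from h import *
o=readout.get_obs(); print(o['time'],o['tool_pos'],o['contact_force'],o['grip_width'])
s=cap('scene')
a=s['image'][120:280,240:440]; cv2.imwrite('pics/s10.png',cv2.resize(a,None,fx=3.5,fy=3.5,interpolation=cv2.INTER_CUBIC))
E
```

```text
13.9 [508.46989958  86.23459495  62.74576912] [-0.83646177  0.46339124 -0.95783814] 57.192058398733444
```

View pics/s10.png

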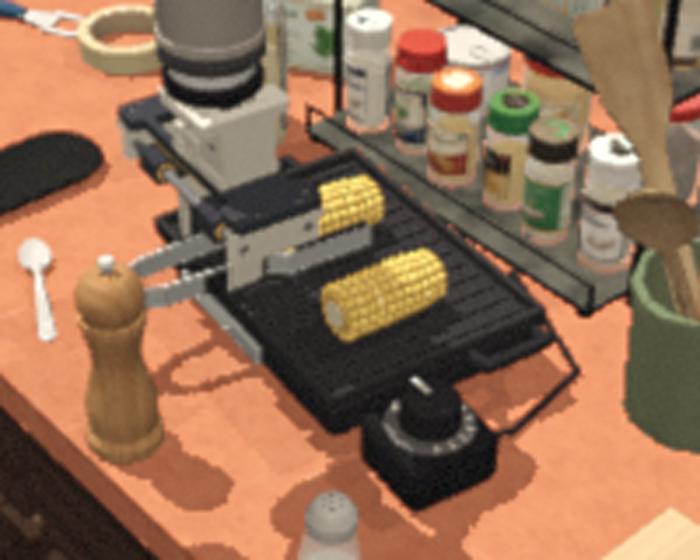

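Request:
drive_tool(
  series=[
    [0, 0, 5, 0],
    [0, 0, 10, 0],
    [0, 0, 15, 0],
    [0, 0, 25, 0],
    [0, 0, 35, 0],
    [0, 0, 35, 0],
    [-10, 0, 35, 0],
    [-20, 20, 10, 0],
    [0, 0, 0, 0],
  ],
)

```text
time: 14.85
tool_pos: [477.6, 107.7, 235.9]
tcp_rot: [3.14, 0.004, 3.011]
contact_force: [0.2, -0.2, -1.3]
grip_width: 57.1
```

```bash
python3 - <<'E'
from h import *
o=readout.get_obs(); print(o['time'],o['tool_pos'],o['contact_force'],o['grip_width'])
s=cap('scene'); np.savez('s11.npz',**s)
a=s['image'][120:280,240:440]; cv2.imwrite('pics/s11.png',cv2.resize(a,None,fx=3.5,fy=3.5,interpolation=cv2.INTER_CUBIC))
w=cap('wrist','w11.png')
E
```

```text
14.85 [477.64493243 107.69805969 235.85773576] [ 0.15219788 -0.15226103 -1.25769312] 57.05001722775607
```

View pics/s11.png

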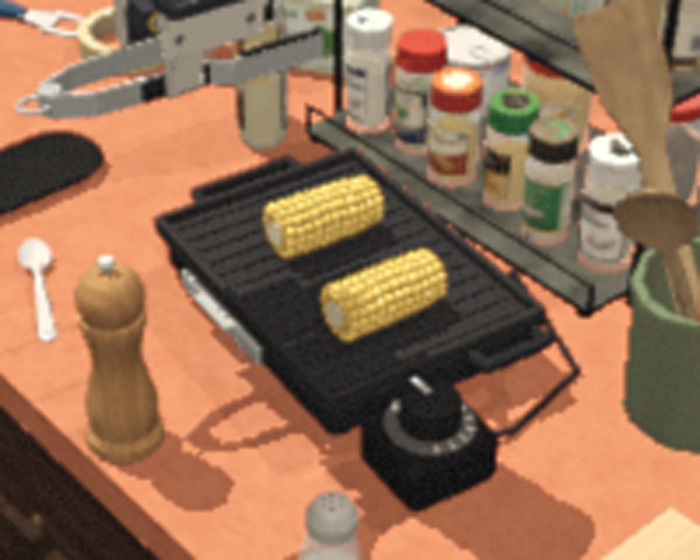

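View pics/w11.png

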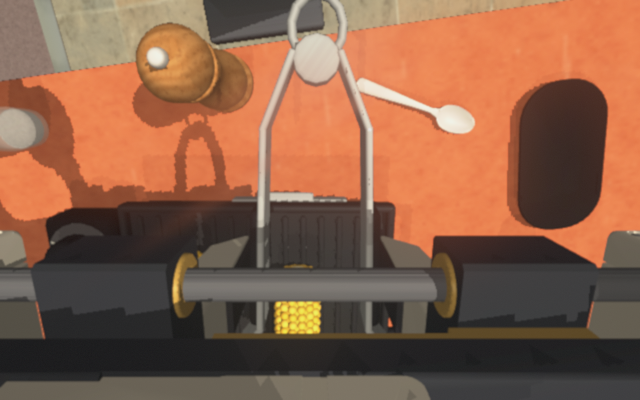

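Request:
drive_tool(
  series=[
    [0, 20, 0, 0],
    [1, 40, 0, 1],
    [1, 45, 0, 1],
    [1, 45, 0, 1],
    [1, 45, 0, 1],
    [2, 40, -10, 1.4],
    [1, 25, -30, 0],
    [0, 0, -40, 0],
    [0, 0, -40, 0],
    [0, 0, -30, 0],
    [0, 0, 0, 0],
    [0, 0, 0, 0],
  ],
)

```text
time: 16.15
tool_pos: [485.9, 365.9, 82.6]
tcp_rot: [-3.141, -0.001, 3.103]
contact_force: [0.3, 0.3, 0.1]
grip_width: 56.9
```

```bash
python3 - <<'E'
from h import *
o=readout.get_obs(); print(o['time'],o['tool_pos'],o['tcp_rot'],o['grip_width'])
w=cap('wrist','w12.png')
E
```

```text
16.15 [485.94546295 365.92476567  82.55845532] [-3.14097542e+00 -9.05472581e-04  3.10297413e+00] 56.94919705650929
```

View pics/w12.png

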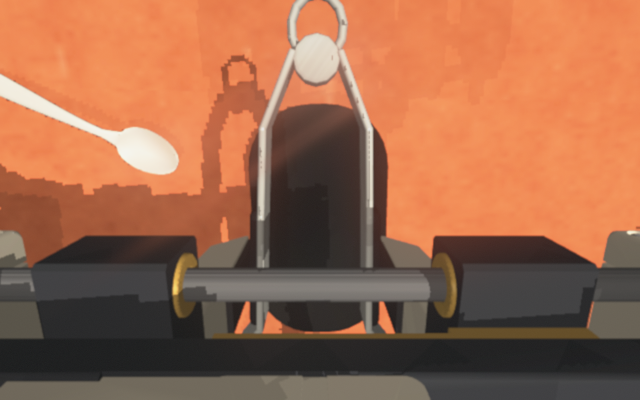

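Centred over the rest. Lower from 82.6 to about 15.

Request:
drive_tool(
  series=[
    [0, 1.5, -20, 0],
    [0, 0, -20, 0],
    [0, 0, -15, 0],
    [0, 0, -8, 0],
    [0, 0, -3, 0],
    [0, 0, 0, 0],
    [0, 0, 0, 0],
  ],
)

```text
time: 16.9
tool_pos: [486.2, 368.1, 18.0]
tcp_rot: [3.14, 0.002, 3.103]
contact_force: [1.2, 0.0, -1.1]
grip_width: 57.2
```

Request:
drive_tool(
  series=[
    [0, 0, -1, 0],
    [0, 0, -1, 0],
    [0, 0, -0.5, 0],
    [0, 0, 0, 0],
    [0, 0, 0, 0],
  ],
)

```text
time: 17.4
tool_pos: [485.7, 367.9, 14.8]
tcp_rot: [3.141, 0.001, 3.103]
contact_force: [-0.7, -1.4, 4.7]
grip_width: 56.9
```

Request:
drive_tool(
  series=[
    [0, 0, 0, 0],
    [0, 0, 0, 0],
    [0, 0, 0, 0],
  ],
  hand=0.3,
)

```text
time: 17.7
tool_pos: [485.4, 367.7, 13.9]
tcp_rot: [-3.141, -0.0, 3.103]
contact_force: [0.1, 0.0, 0.5]
grip_width: 64.1
```

Request:
drive_tool(
  series=[
    [0, 0, 0, 0],
    [0, 0, 0, 0],
    [0, 0, 0, 0],
    [0, 0, 10, 0],
    [0, 0, 30, 0],
    [0, 0, 45, 0],
    [0, 0, 45, 0],
    [0, 0, 45, 0],
    [0, 0, 40, 0],
    [20, -10, 20, 0],
    [30, -10, 0, 0],
    [0, 0, 0, 0],
  ],
  hand=0,
)

```text
time: 18.9
tool_pos: [538.3, 346.2, 250.6]
tcp_rot: [3.141, 0.003, 3.101]
contact_force: [-0.9, 0.3, -1.0]
grip_width: 91.9
```

```bash
python3 - <<'E'
from h import *
o=readout.get_obs(); print(o['time'],o['tool_pos'],o['tcp_rot'],o['grip_width'])
w=cap('wrist','w13.png'); np.savez('w13.npz',**w)
P=pts(w)
print(P[150,280:360,2].round(0))
E
```

```text
18.9 [538.32191981 346.18506636 250.56856089] [3.14093874 0.00342051 3.10081457] 91.93173120127283
[ 1.  1.  1.  1.  1.  0.  0.  2.  1.  1.  2.  1.  1. 11. 13. 12. 12. 12.
 12. 10. 11.  8.  9.  8.  7.  7. 30. 32. 33. 32.  5.  6.  6.  7.  6.  6.
  6.  5.  5.  7.  6.  5.  5.  7.  5.  5.  4.  5.  6.  4.  6.  4.  5.  8.
  6.  6.  6.  7.  5.  5.  5.  7.  5.  6.  6.  4.  5.  5.  6.  6.  6.  6.
  6.  6.  6.  5. 21. 30. 33. 33.]
```

View pics/w13.png

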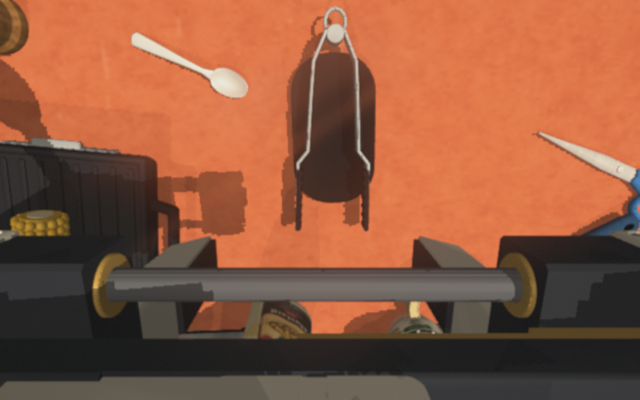

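Request:
drive_tool(
  series=[
    [-10, -30, 0, 0],
    [-10, -45, 0, 0],
    [-10, -45, 0, 0],
    [-10, -45, 0, 0],
    [-5, -45, 0, 0],
    [0, -45, 0, 0],
    [0, -45, 0, 0],
    [0, -45, 0, 0],
    [0, -45, 0, 0],
    [0, -45, 0, 0],
    [0, -40, 0, 0],
    [0, -15, 0, 0],
  ],
)

```text
time: 20.15
tool_pos: [489.7, -144.6, 249.2]
tcp_rot: [-3.141, -0.001, 3.101]
contact_force: [-0.0, 1.1, 0.0]
grip_width: 91.9
```

Request:
drive_tool(
  series=[
    [0, 0, 0, 0],
    [0, 0, 0, 0],
  ],
)

```text
time: 20.35
tool_pos: [490.2, -141.0, 249.2]
tcp_rot: [3.14, -0.0, 3.104]
contact_force: [-0.4, 1.4, 0.3]
grip_width: 91.9
```

```bash
python3 - <<'E'
from h import *
o=readout.get_obs(); print(o['time'],o['tool_pos'],o['tcp_rot'],o['grip_width'])
w=cap('wrist','w14.png'); np.savez('w14.npz',**w)
print(proj(w,[520.5,-141,73]))
E
```

```text
20.35 [ 490.21514644 -140.96192298  249.16022571] [ 3.14042104e+00 -4.87476153e-04  3.10360948e+00] 91.8790536137488
(np.float64(314.98428668691827), np.float64(214.7792238841504))
```

View pics/w14.png

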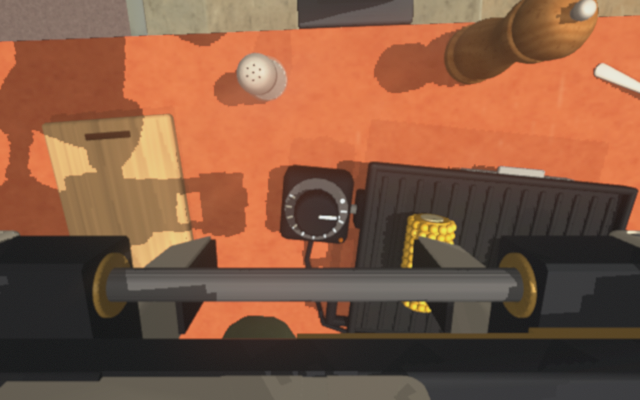

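```bash
python3 - <<'E'
from h import *
w=dict(np.load('w14.npz'))
a=w['image'][155:255,270:370]; cv2.imwrite('pics/w14z.png',cv2.resize(a,None,fx=6,fy=6,interpolation=cv2.INTER_CUBIC))
P=pts(w); print(P[209,317].round(1))
E
```

```text
[ 514.9 -138.8   72.7]
```

View pics/w14z.png

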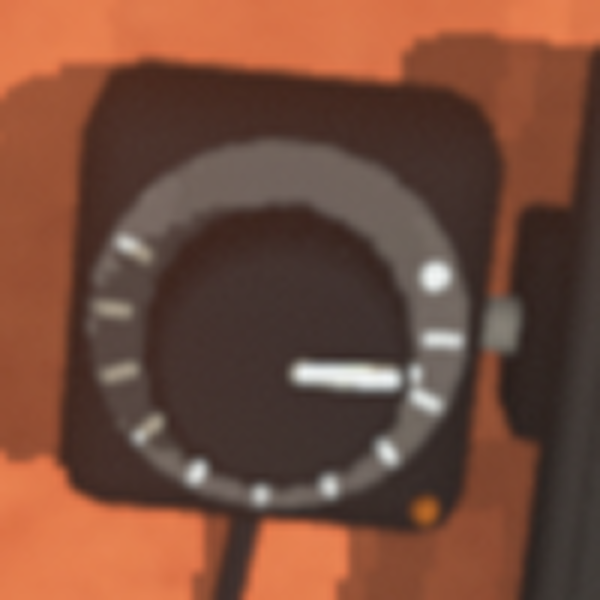

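```bash
python3 - <<'E'
from h import *
w=dict(np.load('w14.npz'))
f=lambda x,y,z: ray(w,270+x/6,155+y/6,z)
print('ring',f(279,324,46).round(1))
a=f(300,372,73);b=f(400,378,73);d=b-a;print(a.round(1),b.round(1),'ang',np.degrees(np.arctan2(d[1],d[0])))
c=f(279,324,46)
for n,p in dict(dot=(435,277),t1=(442,340),t2=(428,400),t5=(261,494),t10=(132,247)).items():
    q=f(*p,46)-c; print(n,np.degrees(np.arctan2(q[1],q[0])).round(1))
# griddle front edge angle
e1=ray(w,372,163,58);e2=ray(w,633,187,58); d=e2-e1; print('griddle y ang',np.degrees(np.arctan2(d[1],d[0])),e1.round(0))
P=pts(w); 
v=np.linalg.norm(b[:2]-c[:2]); dd=b-c; print('line tip from ring centre',v,np.degrees(np.arctan2(dd[1],dd[0])))
E
```

```text
ring [ 522.2 -139.5   46. ]
[ 522.9 -136.2   73. ] [ 524.5 -120.1   73. ] ang 84.29185749718918
dot 105.2
t1 82.1
t2 60.0
t5 -7.9
t10 -120.6
griddle y ang 82.60859841429908 [474. -84.  58.]
line tip from ring centre 19.502457815251653 83.02974914116498
```

```bash
python3 - <<'E'
from h import *
for n in('top0.npz','scene0.npz'):
  P=pts(dict(np.load(n)))
  print(n)
  for a in range(540,720,20):
    print(a,[ (b,int(np.max(P[...,2][(P[...,0]>=a)&(P[...,0]<a+20)&(P[...,1]>=b)&(P[...,1]<b+20)&(P[...,2]<500)],initial=-1))) for b in range(-300,-120,20)])
E
```

```text
top0.npz
540 [(-300, 18), (-280, 6), (-260, 7), (-240, 7), (-220, 5), (-200, 34), (-180, 52), (-160, 72), (-140, 73)]
560 [(-300, 21), (-280, 5), (-260, 5), (-240, 8), (-220, 4), (-200, 4), (-180, 33), (-160, 39), (-140, 47)]
580 [(-300, 20), (-280, 6), (-260, 275), (-240, 271), (-220, 5), (-200, 7), (-180, 8), (-160, 12), (-140, 56)]
600 [(-300, 19), (-280, 262), (-260, 273), (-240, 261), (-220, 6), (-200, 10), (-180, 8), (-160, 13), (-140, 57)]
620 [(-300, 8), (-280, 251), (-260, 251), (-240, 245), (-220, 6), (-200, 9), (-180, 5), (-160, 9), (-140, 55)]
640 [(-300, 5), (-280, 6), (-260, 194), (-240, 200), (-220, 6), (-200, 7), (-180, 4), (-160, 12), (-140, 56)]
660 [(-300, 247), (-280, 3), (-260, 121), (-240, 166), (-220, 124), (-200, 124), (-180, 6), (-160, 5), (-140, 12)]
680 [(-300, 239), (-280, 208), (-260, 122), (-240, 137), (-220, -1), (-200, 125), (-180, 124), (-160, 6), (-140, 10)]
700 [(-300, 498), (-280, 498), (-260, 497), (-240, 499), (-220, 498), (-200, 498), (-180, 499), (-160, 499), (-140, 499)]
scene0.npz
540 [(-300, 17), (-280, 3), (-260, 4), (-240, 2), (-220, 3), (
[... 255 characters left out ...]
140, 54)]
600 [(-300, 16), (-280, 264), (-260, 270), (-240, 257), (-220, 3), (-200, 3), (-180, 3), (-160, 9), (-140, 54)]
620 [(-300, 2), (-280, 248), (-260, 249), (-240, 225), (-220, 3), (-200, 6), (-180, 3), (-160, 8), (-140, 55)]
640 [(-300, 4), (-280, 3), (-260, 192), (-240, 184), (-220, 120), (-200, 4), (-180, 3), (-160, 8), (-140, 54)]
660 [(-300, 252), (-280, 119), (-260, 124), (-240, 163), (-220, 123), (-200, 122), (-180, 117), (-160, 9), (-140, 6)]
680 [(-300, 236), (-280, 214), (-260, 130), (-240, 130), (-220, -1), (-200, 121), (-180, 124), (-160, 4), (-140, 9)]
700 [(-300, 499), (-280, 498), (-260, 498), (-240, 499), (-220, 498), (-200, 498), (-180, 499), (-160, 498), (-140, 498)]
```

Request:
drive_tool(
  series=[
    [8, 0, 0, 6.8],
    [8, 0.5, 0, 6.8],
    [8, 0.5, 0, 6.8],
    [8, 0.5, 0, 6.8],
    [0, 0, -40, 0],
    [0, 0, -40, 0],
    [0, 0, -40, 0],
    [0, 0, -20, 0],
    [0, 0, 0, 0],
    [0, 0, 0, 0],
  ],
  hand=0.34,
)

```text
time: 21.4
tool_pos: [523.0, -139.6, 110.0]
tcp_rot: [-3.141, 0.0, -2.703]
contact_force: [-0.4, -0.1, 0.2]
grip_width: 60.4
```

```bash
python3 - <<'E'
from h import *
o=readout.get_obs(); print(o['time'],o['tool_pos'],o['tcp_rot'],o['grip_width'],o['joint_positions'])
w=cap('wrist','w15.png'); s=cap('scene')
a=s['image'][150:290,280:460]; cv2.imwrite('pics/s15.png',cv2.resize(a,None,fx=4,fy=4,interpolation=cv2.INTER_CUBIC))
E
```

```text
21.4 [ 523.01636212 -139.61915505  109.97717075] [-3.14147591e+00  4.22665951e-04 -2.70331804e+00] 60.42611290663536 [-4.02613841e-01  4.91555733e-01  1.63948293e+00  2.79999206e-04
  1.01018518e+00 -2.41183359e+00]
```

View pics/s15.png

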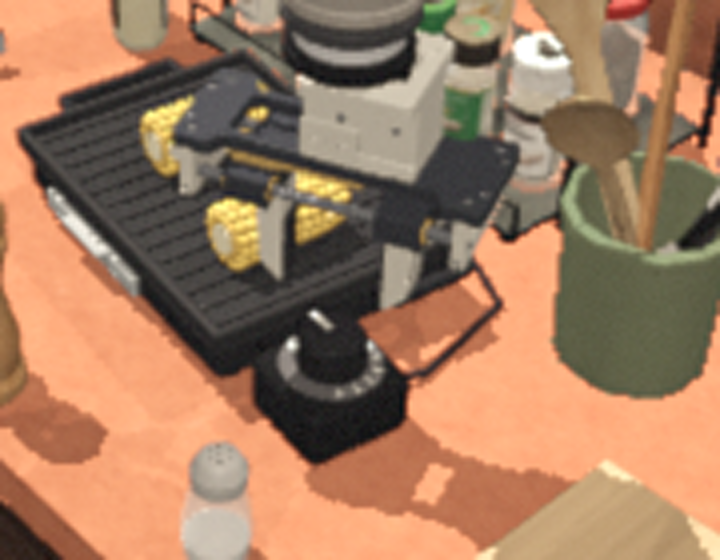

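View pics/w15.png

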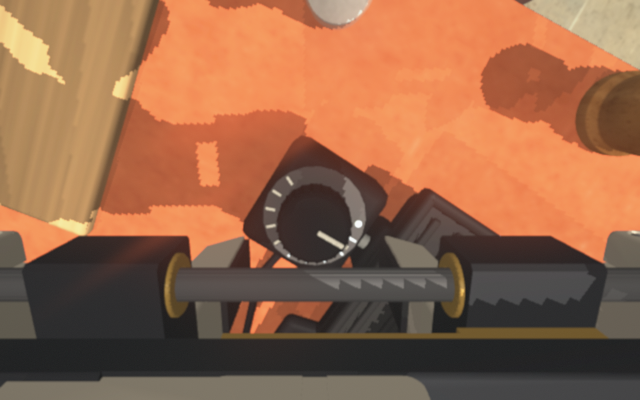

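```bash
python3 - <<'E'
from h import *
s=cap('scene'); P=pts(s)
for x,y in ((190,150),(190,180),(195,188),(185,188),(455,255),(465,262),(280,270),(395,295),(270,180),(160,150),(320,230)):
    u,v=280+x//4,150+y//4; print((x,y),P[v,u].round(0))
E
```

```text
(190, 150) [454. -83. 211.]
(190, 180) [455. -82. 187.]
(195, 188) [460. -80. 178.]
(185, 188) [455. -79. 179.]
(455, 255) [ 523. -228.  189.]
(465, 262) [ 532. -230.  179.]
(280, 270) [ 501. -114.  117.]
(395, 295) [ 529. -180.  125.]
(270, 180) [ 481. -123.  198.]
(160, 150) [555.  69.  79.]
(320, 230) [591. -53.  65.]
```

Request:
drive_tool(
  series=[
    [-0.5, 0, -20, 0],
    [0, 0, -20, 0],
    [0, 0, -10, 0],
    [0, 0, -4, 0],
    [0, 0, 0, 0],
    [0, 0, 0, 0],
  ],
)

```text
time: 22.15
tool_pos: [522.6, -141.0, 56.2]
tcp_rot: [-3.14, 0.001, -2.705]
contact_force: [-0.3, 0.1, 0.8]
grip_width: 60.5
```

```bash
python3 - <<'E'
from h import *
o=readout.get_obs(); print(o['time'],o['tool_pos'],o['tcp_rot'],o['contact_force'])
w=cap('wrist','w16.png'); s=cap('scene')
a=s['image'][150:290,280:460]; cv2.imwrite('pics/s16.png',cv2.resize(a,None,fx=4,fy=4,interpolation=cv2.INTER_CUBIC))
E
```

```text
22.15 [ 522.61376548 -141.03484954   56.15494009] [-3.14047025e+00  1.10231666e-03 -2.70506860e+00] [-0.33959227  0.11687315  0.83303442]
```

View pics/s16.png

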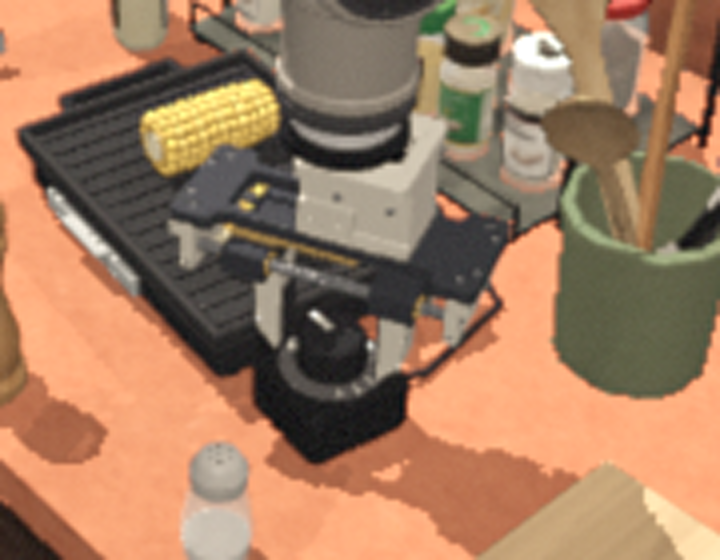

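View pics/w16.png

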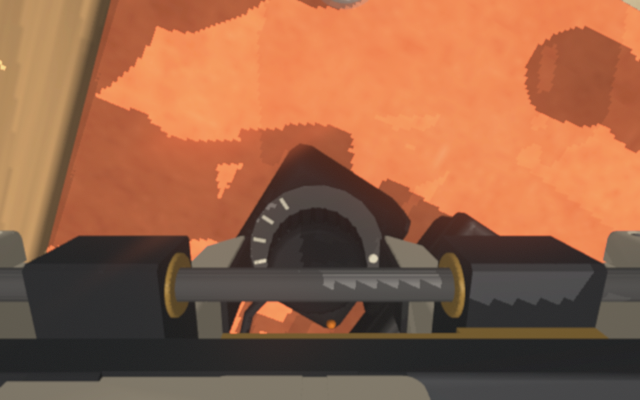

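Fingers straddle the knob. Close and check.

Request:
drive_tool(
  series=[
    [0, 1, 0, 0],
    [0, 0, 0, 0],
    [0, 0, 0, 0],
    [0, 0, 0, 0],
    [0, 0, 0, 0],
    [0, 0, 0, 0],
  ],
  hand=0.65,
)

```text
time: 22.85
tool_pos: [522.4, -140.1, 55.6]
tcp_rot: [-3.141, 0.001, -2.705]
contact_force: [0.1, -3.0, 2.6]
grip_width: 44.6
```

Request:
drive_tool(
  series=[
    [0, 0, 0, -4],
    [0, 0, 0, -6],
    [0, 0, 0, -6],
    [0, 0, 0, -6],
    [0, 0, 0, -6],
    [0, 0, 0, -6],
    [0, 0, 0, -6],
    [0, 0, 0, -6],
    [0, 0, 0, -6],
    [0, 0, 0, -6],
    [0, 0, 0, 0],
    [0, 0, 0, 0],
  ],
)

```text
time: 24.05
tool_pos: [522.4, -140.4, 55.6]
tcp_rot: [-3.141, 0.001, 2.569]
contact_force: [1.8, -5.0, 2.1]
grip_width: 44.5
```

Request:
drive_tool(
  series=[
    [0, 0, 0, -6],
    [0, 0, 0, -6],
    [0, 0, 0, -6],
    [0, 0, 0, -6],
    [0, 0, 0, -6],
    [0, 0, 0, -6],
    [0, 0, 0, -6],
    [0, 0, 0, -6],
    [0, 0, 0, -5],
    [0, 0, 0, -4],
    [0, 0, 0, 0],
    [0, 0, 0, 0],
  ],
)

```text
time: 25.25
tool_pos: [522.1, -140.5, 55.6]
tcp_rot: [3.141, 0.001, 1.574]
contact_force: [-0.3, -5.0, 4.5]
grip_width: 44.3
```

```bash
python3 - <<'E'
from h import *
o=readout.get_obs(); print(o['time'],o['tool_pos'],o['tcp_rot'],o['contact_force'],o['moment'],np.degrees(o['tcp_rot'][2]+2.705-0))
s=cap('scene')
a=s['image'][150:290,280:460]; cv2.imwrite('pics/s17.png',cv2.resize(a,None,fx=4,fy=4,interpolation=cv2.INTER_CUBIC))
E
```

```text
25.25 [ 522.14991207 -140.49796542   55.55634304] [3.14094938e+00 1.21102254e-03 1.57363886e+00] [-0.28982681 -4.99097525  4.46876974] [-1.06813102  0.16793893 -0.01239887] 245.14794876024905
```

View pics/s17.png

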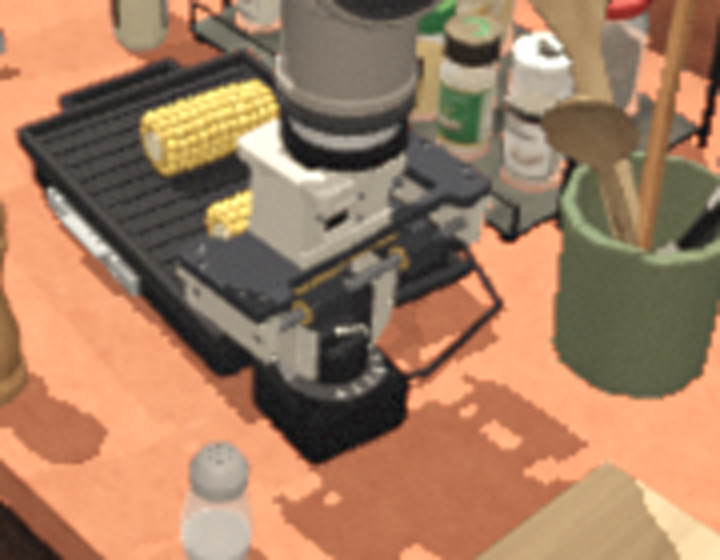

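Request:
drive_tool(
  series=[
    [0, 0, 0, 0],
    [0, 0, 0, 0],
    [0, 0, 0, 0],
    [0, 0, 0, 0],
    [0, 0, 10, 0],
    [0, 0, 25, 0],
    [0, 0, 40, 0],
    [0, 0, 45, 0],
    [-10, 0, 45, 0],
    [-20, 0, 30, 0],
    [0, 0, 0, 0],
    [0, 0, 0, 0],
  ],
  hand=0.34,
)

```text
time: 26.5
tool_pos: [492.0, -139.7, 251.3]
tcp_rot: [3.14, 0.001, 1.571]
contact_force: [-0.7, -0.2, 0.6]
grip_width: 60.5
```

```bash
python3 - <<'E'
from h import *
o=readout.get_obs(); print(o['time'],o['tool_pos'],o['tcp_rot'],o['joint_positions'])
w=cap('wrist','w18.png'); s=cap('scene'); t=cap('top'); np.savez('w18.npz',**w); np.savez('t18.npz',**t); np.savez('s18.npz',**s)
a=s['image'][120:290,240:460]; cv2.imwrite('pics/s18.png',cv2.resize(a,None,fx=3.5,fy=3.5,interpolation=cv2.INTER_CUBIC))
E
```

```text
26.5 [ 491.96140831 -139.70562297  251.27626732] [3.13952381e+00 7.28749172e-04 1.57090354e+00] [-4.26765311e-01  2.96993377e-01  1.51991428e+00  1.99314810e-04
  1.32250008e+00 -4.26922052e-01]
```

View pics/w18.png

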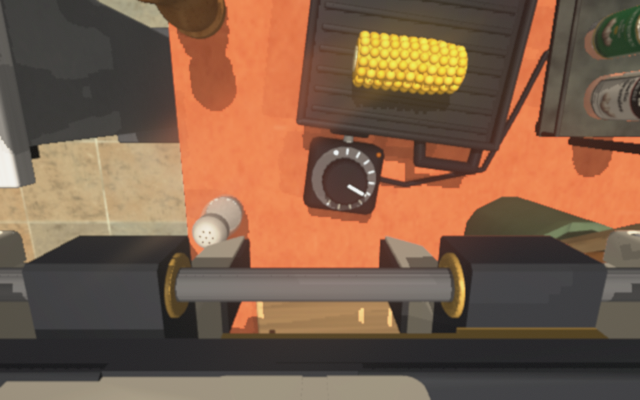

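View pics/s18.png

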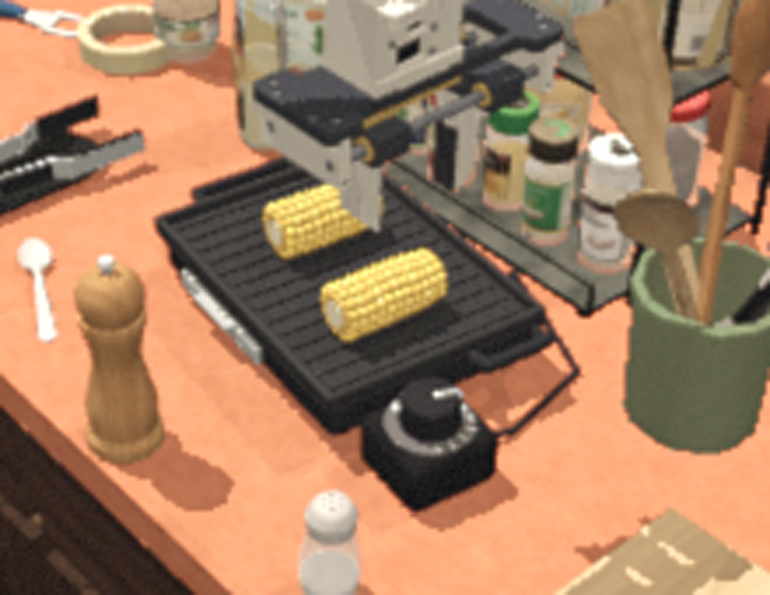

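```bash
python3 - <<'E'
from h import *
w=dict(np.load('w18.npz'))
a=w['image'][130:230,295:395]; cv2.imwrite('pics/w18z.png',cv2.resize(a,None,fx=6,fy=6,interpolation=cv2.INTER_CUBIC))
t=dict(np.load('t18.npz')); a=t['image'][130:270,170:400]; cv2.imwrite('pics/t18z.png',cv2.resize(a,None,fx=3.4,fy=3.4,interpolation=cv2.INTER_CUBIC))
E
```

```text
(no output)
```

View pics/w18z.png

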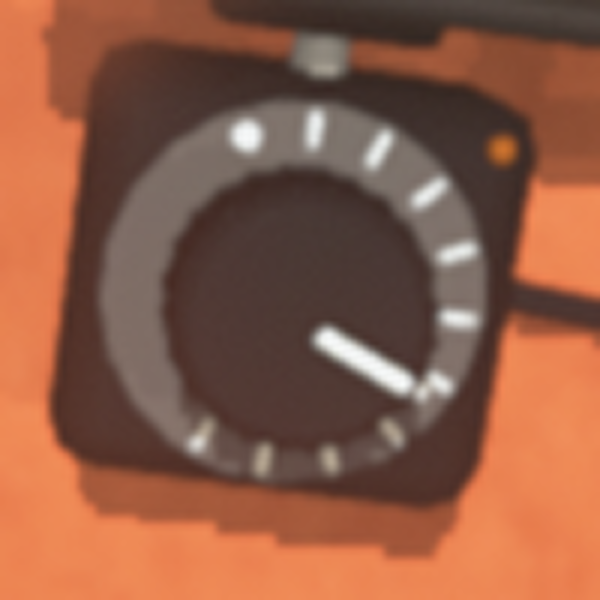

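View pics/t18z.png

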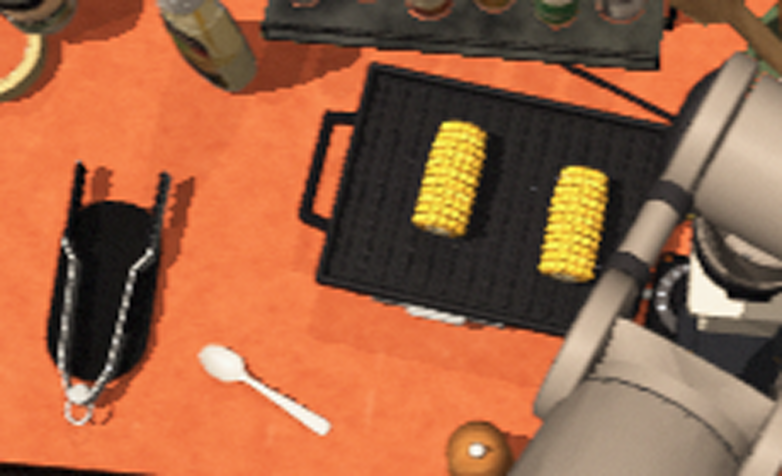

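```bash
python3 - <<'E'
from h import *
w=dict(np.load('w18.npz')); f=lambda x,y: ray(w,295+x/6,130+y/6,73)
d=f(405,385)-f(322,335); print('line',np.degrees(np.arctan2(d[1],d[0])),'want -30')
t=dict(np.load('t18.npz'))
m=cv2.inRange(cv2.cvtColor(t['image'],cv2.COLOR_BGR2HSV),(20,110,110),(34,255,255))
n,l,st,ce=cv2.connectedComponentsWithStats(m)
gx=np.array([.992,-.127]);gy=np.array([.127,.992])
for i in range(1,n):
    if st[i,4]>250:
        ys,xs=np.where(l==i); W=np.array([ray(t,u,v,78)[:2] for u,v in zip(xs,ys)],np.float32); q=W.mean(0)-[589,32]
        vx,vy,_,_=cv2.fitLine(W,cv2.DIST_L2,0,.01,.01).ravel(); print(W.mean(0),q@gx,q@gy,np.degrees(np.arctan(vy/vx)))
print(job.close_job())
E
```

```text
line -31.17795237990255 want -30
[605.99506   73.960625] 11.530096366882324 43.78331182861328 -8.89979
[575.91614 -32.88438] -4.7388751029968255 -66.02695581054688 -6.894807
the job is handed in; nothing more can be done
None
```

I completed every step of the task and handed the job in at about 27 s of the 72 s allowed. No verdict was reported.

- **Cob:** I picked up the tongs, closed them on the cob (pads at 48 mm), carried it over and lowered it until it touched the plate. My last measurement put it at about x +12, y +44 mm on the griddle, within about 2° of the ribs. The other cob is about 110 mm away and has not moved noticeably.
- **Tongs:** They lie flat on the spoon rest, open, with the arm tops at 32 mm as at the start. The grip is about 8 mm from the rest's centre.
- **Dial:** It started at click 1, and I turned it 115° clockwise. The white line now points at the sixth tick; I measured -31° against the -30° expected.
- **Other objects:** In the pictures, the mustard, pepper and salt all look upright and in place, though I did not measure them again. The arm was about 250 mm up and clear of everything at hand-in.

No check failed or disagreed with another.

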